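# Put the washed egg rack back in the egg cupboard

## Robot

A 7-joint arm with a two-finger parallel gripper is mounted at the origin on the work surface. World frame = base frame: x ahead of the robot, y to its left, z up, the work surface at z = 0. Lengths are in m, angles in rad, forces in N, time in s.
With the tool pointing down it reaches from about 0.425 to 0.875 m from the base axis. Payload 4.7 kg.
Tool frame: the origin (TCP) lies on the centre line of the jaws, within the pads' length; the fingertips stand r.finger_overhang ahead of it and the grasp point (between the pads) is the TCP (r.finger_overhang is the distance from the TCP to the fingertips, in m); y points along the fingers, x is the direction in which the jaws open and shut, and the axes are right-handed (so a half turn about y gives the same grasp; the last joint's range is limited). The gripper opens to 85 mm and grips with 20 to 120 N. Pads are 22 mm wide; open, the fingers measure 114 mm over their backs; the gripper's body (76 mm by 85 mm) begins 54 mm behind the grasp point. The pads swing forward as they close: fully open they stand 13 mm farther back than shut.
Start: joints at [1.168, 0.321, -0.07, 1.45, 0.023, 1.371, -0.057], TCP at [0.263, -0.594, 0.25] pointing down, gripper open.
Joint ranges: [-2.86, 2.86], [-0.3, 2.09], [-1.38, 1.24], [0.06, 2.45], [-1.56, 4.7], [0.09, 2.05], [-2.69, 2.69]. Speed limits (rad/s): [2.57, 2.57, 3.14, 3.14, 3.14, 3.14, 3.14].

## Interface

Orientations are given as a rotation vector (axis times angle).
In Python, from workcell import r, optics gives the robot as it stands.
- The arm moves only by the shell command python3 -m inch 'ROWS' [FORCE]. ROWS is JSON, a list of rows, each an object of numbers: "dx", "dy", "dz": the shift along the tool's x, y, z in mm; "rx", "ry", "rz": the turn, a rotation vector about the tool's x, y, z in rad; "grip": the finger opening in mm, from 0 to 85.4. In form: [{"dx": .., "dy": .., "dz": .., "rx": .., "ry": .., "rz": .., "grip": ..}, ...]. A call has 1 to 12 rows; each row shifts and turns the pose as measured when the row begins, along the tool's axes as they then stand; what a row does not reach is not made up. A row lasts 1/10 s, in which the tool goes at most 50 mm and 8.59 degrees, less where a joint would pass 70% of its speed; a pose out of reach is approached as far as the arm can. A call is refused whole if a number of a shift passes 50 or a number of a turn 0.15, either way. A call with a gripper value outside its range is refused whole. The fingers move at their own pace and stop on an object; FORCE is the grip in N (left out, the last holds). Time passes only in rows, so rows that do not move let the fingers close. It gives the time, the measured TCP pose, the force and the opening at its end, in the units of the state.
- r.sense(): the state, without advancing time (a new reading comes with each control period).
- optics.snapshot(name): name is "side" or "top" or "wrist"; returns the picture (480x640x3 uint8, blue, green, red); there is no depth.
- optics.get_calibration(name): a dict with "vertical_fov" (degrees; the focal length in pixels is half the picture's height over the tangent of half this angle, whatever the lens; pixels are square), "cx", "cy" (the principal point, pixels), "k1" (the pictures are not rectified: a ray, as slopes to the right and down, at radius r is drawn at 1 + k1 r^2 times it, then the intrinsics apply), "R" (3x3) and "t" (3): a world point X has camera coordinates R X + t. Camera axes: x right, y down, z forward; pixel columns grow to the right and rows downward; lengths in m; the calibration is good to about 2 mm. A picture is of the moment at which its call begins: read the wrist's pose just before it. get_calibration takes no time and is no camera call; for the wrist camera it gives the pose at the moment of the call.
- r.close_job(): hands the job in, once; it reports no verdict.
The state is a dict: "clock": time; "qpos": joint angles; "joint_velocities": joint speeds; "joint_torque": joint torques, N m; "ee_pos": TCP position; "tool_rot": TCP orientation; "force": force on the tool from outside, world axes, zero at the start; "wrist_torque": the same for the moment, N m; "gripper_width": finger opening in m.
Only numpy, scipy, OpenCV 4.12 (cv2) and the standard library are available. Lean on these libraries where they do the work, as an engineer would, in place of code of your own. Each camera call takes 0.05 s, during which the arm holds its last target.

## Task

Put the washed egg rack back in the egg cupboard and leave the cupboard open to air. Turn the catch handle down and swing its door wide open while the overlapped door is still shut, then swing the overlapped door wide open too, both at least square to the front. Then slide the rack by its grip along the worktop, cut corners first, into the bottom bay until it is fully home against the back, let go, and leave the other kitchen things undisturbed.

Things in the scene. Friction and masses are not known exactly. Their poses are not given: they have to be found in the camera images.
- egg_cupboard: Fixed cupboard 200 deep x 250 wide x 200 high, light wood, two white doors. Origin: centre of underside, z = 0. x = front to back, front face x = -100; y to the left as one faces the doors. Bottom bay: floor = worktop, wall inner faces y = +-113 (12 thick), x = -100 to back panel x = 94; shelf above, underside z = 98, front x = -30. Roof z 188-200, lintel at its front edge down to z = 172.
- latched_door (a joint): Right door (-y), 124 wide, z 4 to 196, 14 thick, on the front face: angle, 0 shut, grows outward, stop 1.9, square 1.57. Held by the catch until that passes about 1.15. A cover strip, 5 thick, on its free edge overlaps the left door's face by 11, so the left one cannot open before it. Stiff hinge (0.08 N m): stays where left. Past square it leaves the way in clear.
- latched_door_hinge (a point): On the hinge line of the right door at the height of the handles (158 above the worktop); cupboard frame (-101, -125).
- catch (a joint): Steel L-shaped catch handle on the right door: 0 = arm level (latched; starts at 0 to 0.2), grows as the arm is pushed down, stop 1.57 = arm hanging straight down. Stiff (0.12 N m), stays where left. Turns about its round hub, square to the door.
- catch_hub (a point): On the axis of the catch's round hub (24 diameter, reaching 42 out from the door's face), 30 out; 158 above the worktop, 94.5 from the hinge line along the door, 42 below the roof's top. With the arm hanging down the hub is free on both sides and is the pull.
- catch_tip (a point): On the catch's arm, 70 from the hub axis (arm ends at 75), mid-thickness, 35 out from the door's face. Arm 12 thick (29 to 41 out) x 14 high; when level it points from the hub towards the right door's hinge.
- overlapped_door (a joint): Left door (+y), same size: angle, 0 shut, grows outward, stop 1.9, square 1.57. No catch of its own, but the right door's strip lies over its edge. Stiff hinge: stays where left.
- overlapped_door_hinge (a point): On the hinge line of the left door, 158 above the worktop; cupboard frame (-101, 125).
- door_knob (a point): Middle of the head of the left door's round steel knob: head 28 diameter, reaching 17 to 38 out from the face, this point 28 out; 158 above the worktop, 84.5 from the hinge line along the door.
- rack_mid (a point): Centre, half-way up (17), of the loose white egg rack, a tray with twelve wells: 148 long (x) x 220 wide (y) x 34 high, about 0.32 kg. Its +x end, both corners cut off at 14, goes in first. Home: its centre at cupboard x = 20, y within +-3, axes parallel to the cupboard's.
- rack_grip (a point): Centre of the rack's grip, a block on the middle of its -x end: 32 wide (y), sticking 42 out of that end, from 8 to 42 above the worktop; this point is 102 from the rack's centre (28 out of that end) and 26 up. Fully home the grip's end is 4 inside the front plane.
- egg_cup: Bystander: white egg cup, 50 diameter, 58 high; origin under its foot.
- egg_cup_2: Bystander: second egg cup, same.
- mug: Bystander: blue mug, 80 diameter, 90 high.
- salt_mill: Bystander: dark wooden mill, 52 diameter, 118 high.
- bowl: Bystander: white bowl, 130 diameter, 55 high.
- jam_jar: Bystander: jar with steel cap, 68 diameter, 100 high.
- wooden_spoon: Bystander: wooden spoon lying flat, 240 long.

How it is judged:
By the outcome, as a careful person would: the job done as asked, in the order asked, and still so for the second after the job is handed in, with the robot touching nothing.
It also fails if it takes over 72 s, if anything falls off the work surface, if the arm or the gripper's body presses on something with over 40 N, if the wrist force passes 120 N, or if a joint passes its speed limit or range.

## Working session

There is one attempt and no reset: what is moved stays moved. The work goes in short steps, Python scripts to look and compute and a shell command to move; the robot and the scene stay as the last step left them, time stands still between calls to the robot, and variables do not carry over. Pictures are saved under pics/ and viewed, and the job is handed in when it is done.

```bash
ls; mkdir -p pics; python3 - <<'E'
from workcell import r, optics
import cv2
print(r.sense(), r.finger_overhang)
for n in ("side","top","wrist"):
    c=optics.get_calibration(n); print(n,c)
    cv2.imwrite(f"pics/{n}0.png",optics.snapshot(n))
E
```

```text
pics
{'clock': 0.0, 'qpos': array([ 1.16810029,  0.32182397, -0.07003745,  1.45168836,  0.02261772,
        1.37080277, -0.05688385]), 'joint_velocities': array([-1.61546502e-03,  1.34428296e-03,  1.24343972e-04,  3.69636846e-05,
       -2.38691983e-04,  1.81340999e-03,  1.15455102e-03]), 'joint_torque': array([-1.80486263e-04, -4.93577635e+01, -3.82558638e-01, -3.14333725e+01,
        1.29640260e-02,  1.13563560e-02,  1.24619606e-05]), 'ee_pos': array([ 0.2628598 , -0.59392238,  0.24921577]), 'tool_rot': array([-1.37706245,  0.89820463, -0.89542433]), 'force': array([-0.98043803,  0.70856657, -0.22249908]), 'wrist_torque': array([ 0.00675785, -0.00559073, -0.01814161]), 'gripper_width': 0.08550704653274353} 0.019
side {'vertical_fov': 44.969342806770705, 'cx': 317.6649253423836, 'cy': 244.3655236807378, 'k1': -0.02858686215064966, 'R': array([[-0.84675737, -0.53155556, -0.02122827],
       [-0.2678634 ,  0.46049819, -0.84628046],
       [ 0.45962066, -0.71090794, -0.53231452]]), 't': array([0.37810813, 0.27852218, 1.25968269])}
top {'vertical_fov': 43.00430621967709, 'cx': 313.8816779089003, 'cy': 239.1972857769671, 'k1': -0.21024241975173724, 'R': array([[-0.02530529, -0.99959488, -0.01302785],
       [-0.99004488,  0.02686424, -0.13816459],
       [ 0.1384586 ,  0.00940186, -0.99032359]]), 't': array([-0.08560375,  0.52350302,  1.71019348])}
wrist {'vertical_fov': 61.69502078338103, 'cx': 313.36767384753955, 'cy': 241.3069683881138, 'k1': -0.05148270442206428, 'R': array([[ 4.04185004e-01, -9.14677253e-01, -7.31743680e-05],
       [-8.75647355e-01, -3.86961274e-01,  2.88968308e-01],
       [-2.64341054e-01, -1.16732582e-01, -9.57338661e-01]]), 't': array([-0.64965424, -0.03644719,  0.37900733])}
```

View pics/side0.png

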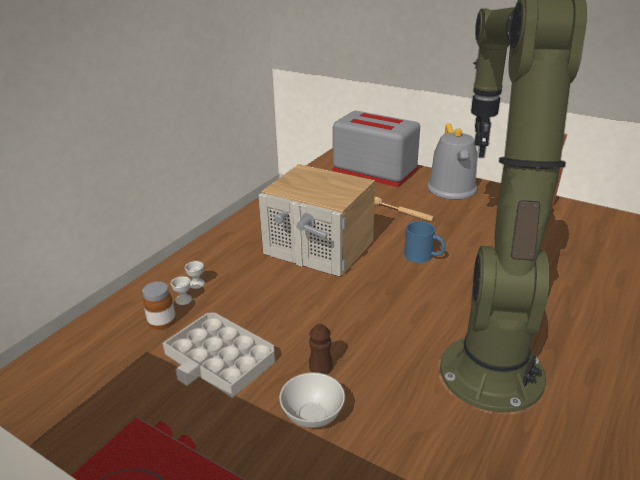

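View pics/top0.png

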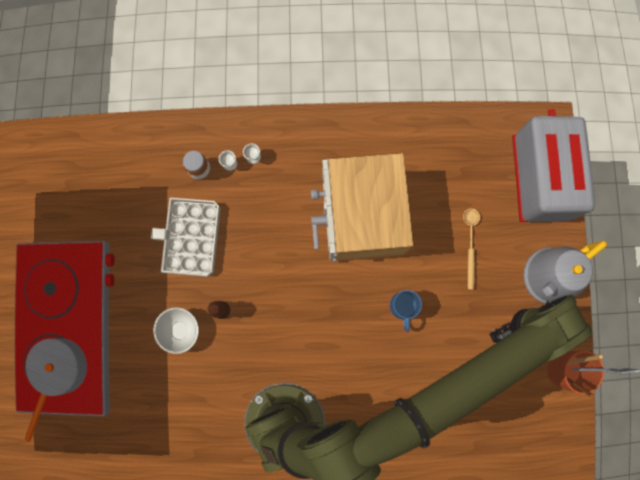

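View pics/wrist0.png

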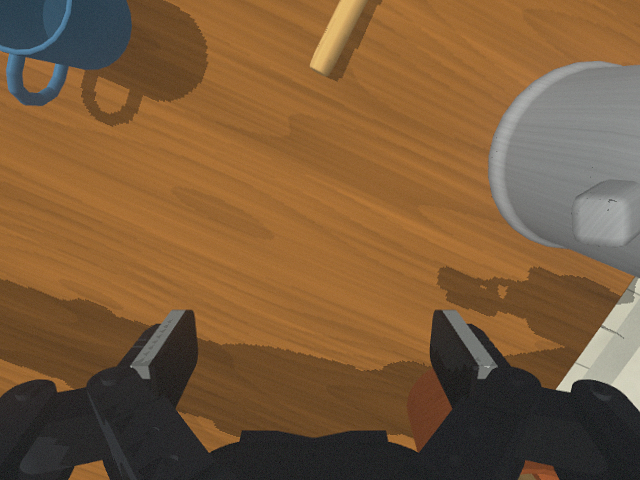

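```bash
cat > h.py <<'E'
import numpy as np, cv2
from workcell import r, optics
from scipy.spatial.transform import Rotation as Ro
def cal(n):
    c=optics.get_calibration(n); f=240/np.tan(np.radians(c['vertical_fov'])/2); return c,f
def proj(n,X,c=None):
    c,f=c or cal(n); P=np.atleast_2d(X)@np.array(c['R']).T+c['t']; s=P[:,:2]/P[:,2:]
    s=s*(1+c['k1']*(s**2).sum(1,keepdims=True)); return s*f+[c['cx'],c['cy']]
def ray(n,uv,c=None):
    c,f=c or cal(n); d=(np.atleast_2d(np.array(uv,float))-[c['cx'],c['cy']])/f; s=d.copy()
    for _ in range(30): s=d/(1+c['k1']*(s**2).sum(1,keepdims=True))
    R=np.array(c['R']); v=np.c_[s,np.ones(len(s))]@R; o=-R.T@np.array(c['t']); return o,v
def onz(n,uv,z,c=None):
    o,v=ray(n,uv,c); k=(z-o[2])/v[:,2]; return o+k[:,None]*v
def tri(n1,u1,n2,u2):
    o1,v1=ray(n1,u1);o2,v2=ray(n2,u2);v1=v1[0];v2=v2[0]
    A=np.c_[v1,-v2]; k=np.linalg.lstsq(A,o2-o1,rcond=None)[0]
    p,q=o1+k[0]*v1,o2+k[1]*v2; return (p+q)/2,np.linalg.norm(p-q)
E
python3 - <<'E'
from h import *
t=cv2.imread('pics/top0.png'); s=cv2.imread('pics/side0.png')
cv2.imwrite('pics/top0a.png',cv2.resize(t[140:280,290:430],None,fx=5,fy=4.2,interpolation=cv2.INTER_CUBIC)[:588,:700])
cv2.imwrite('pics/side0a.png',cv2.resize(s[160:280,250:390],None,fx=5,fy=5,interpolation=cv2.INTER_CUBIC))
cv2.imwrite('pics/top0b.png',cv2.resize(t[190:290,140:240],None,fx=6,fy=6,interpolation=cv2.INTER_CUBIC))
print(onz('top',[[329,160],[403,154],[412,248],[336,258]],.2))
print(onz('top',[[157,234]],.042), onz('top',[[285,415]],0))
E
```

```text
[[ 0.70893576 -0.1462844   0.2       ]
 [ 0.72076741 -0.34399663  0.2       ]
 [ 0.46812714 -0.35505918  0.2       ]
 [ 0.44755442 -0.1567223   0.2       ]]
[[0.54786718 0.3567822  0.042     ]] [[ 0.01989972 -0.00335668  0.        ]]
```

View pics/top0a.png

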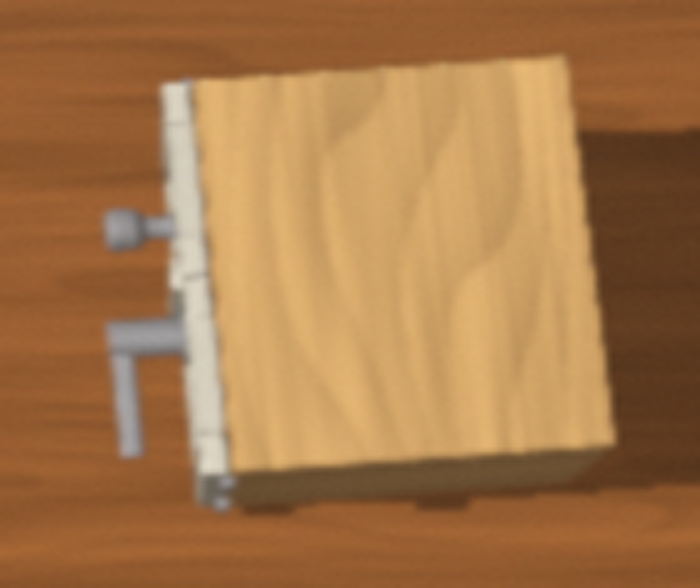

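View pics/side0a.png

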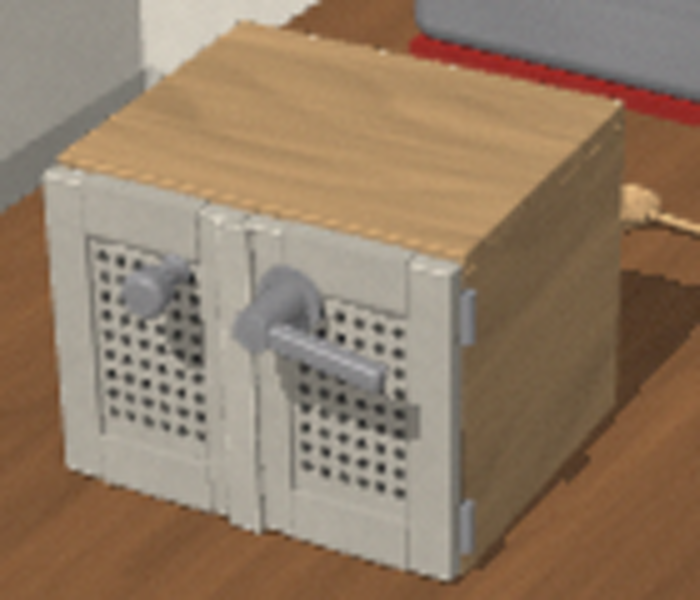

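View pics/top0b.png

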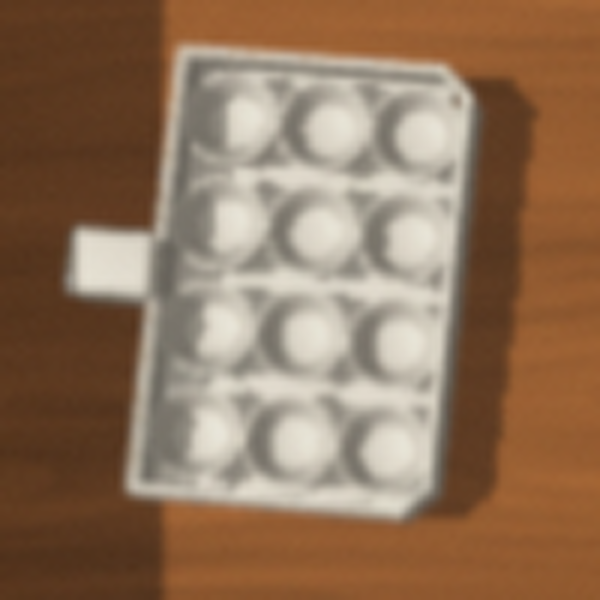

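```bash
python3 - <<'E'
from h import *
from scipy.optimize import least_squares
def T(p,L): 
    c,s=np.cos(p[2]),np.sin(p[2]); L=np.array(L,float); return np.c_[p[0]+c*L[:,0]-s*L[:,1],p[1]+s*L[:,0]+c*L[:,1],L[:,2]]
def fit(L,obs,p0):
    f=lambda p:np.concatenate([(proj(n,T(p,np.array(L)[i]))-uv).ravel() for n,i,uv in obs])
    q=least_squares(f,p0,loss='soft_l1'); return q.x, f(q.x).reshape(-1,2).round(1)
L=np.array([[-100,125,200],[100,125,200],[100,-125,200],[-100,-125,200]])/1e3
top=np.array([[195,80],[565,57],[614,444],[233,470]])/[5,4.2]+[290-.4,140-.38]
side=np.array([[60,160],[243,22],[622,102],[468,262]])/5+[250-.4,160-.4]
i=[0,1,2,3]
for o in ([('top',i,top)],[('side',i,side)],[('top',i,top),('side',i,side)]):
    print(*fit(L,o,[.58,-.25,-1.57]))
R=np.array([[-74,110,34],[-74,-110,34],[60,110,34],[74,96,34],[74,-96,34],[60,-110,34]])/1e3
uv=np.array([[180,47],[130,492],[447,65],[473,100],[437,490],[403,518]])/6+[140-.42,190-.42]
print(*fit(R,[('top',list(range(6)),uv)],[.55,.25,-1.57]))
for n,z in dict(cup=[252,153,.058],cup2=[228,160,.058],jar=[195,162,.1],mug=[405,305,.09],mill=[219,310,.06],bowl=[176,331,.055]).items(): print(n,onz('top',[z[:2]],z[2]).round(3))
E
```

```text
[ 0.59382789 -0.25064202 -1.51834406] [[-0.4 -0.3]
 [ 0.3 -0.3]
 [ 0.3  0.3]
 [-0.2  0.2]]
[ 0.59085533 -0.24384731 -1.50967739] [[-0.7 -0. ]
 [-0.3  0.1]
 [ 1.2  0.3]
 [ 0.1 -0.6]]
[ 0.59375639 -0.2495941  -1.51495508] [[-1.  -0.1]
 [-0.2 -0.4]
 [ 0.   0.2]
 [-0.4  0.4]
 [-0.3 -1.2]
 [ 0.3 -0.9]
 [ 1.3 -0.5]
 [-0.1 -1.8]]
[ 0.53949023  0.25972087 -1.67378699] [[ 0.1  0.2]
 [ 0.2  0.3]
 [ 0.2  0.3]
 [ 0.  -0.5]
 [-0.5 -0. ]
 [-0.1 -0.2]]
cup [[0.776 0.074 0.058]]
cup2 [[0.757 0.144 0.058]]
jar [[0.743 0.233 0.1  ]]
mug [[ 0.324 -0.346  0.09 ]]
mill [[0.324 0.172 0.06 ]]
bowl [[0.267 0.297 0.055]]
```

```bash
cat >> h.py <<'E'
CB=np.array([0.594,-0.2500]); CY=-1.516
def cw(x,y,z):  # cupboard mm -> world m
    c,s=np.cos(CY),np.sin(CY); return np.array([CB[0]+(c*x-s*y)/1e3,CB[1]+(s*x+c*y)/1e3,z/1e3])
def pose(): 
    s=r.sense(); return np.array(s['ee_pos']),Ro.from_rotvec(s['tool_rot']),s
def todo(pt,xdir,ydir):
    """remaining shift (tool mm) and rotvec (tool) to reach point pt with tool y=ydir, x nearest xdir"""
    p,R,s=pose(); y=np.array(ydir,float);y/=np.linalg.norm(y);x=np.array(xdir,float);x-=x@y*y;x/=np.linalg.norm(x)
    best=None
    for sg in (1,-1):
        X=sg*x;M=Ro.from_matrix(np.c_[X,y,np.cross(X,y)]); rv=(R.inv()*M).as_rotvec()
        if best is None or np.linalg.norm(rv)<np.linalg.norm(best): best=rv
    d=R.inv().apply(np.array(pt)-p)*1e3
    print('t',round(s['clock'],2),'pos',p.round(4),'d',d.round(1),'rv',best.round(3),'F',np.round(s['force'],1),'q',np.round(s['qpos'],2),'w',round(s['gripper_width'],4)); print(R.as_matrix().round(2).tolist())
E
python3 - <<'E'
from h import *
p,R,s=pose(); c,f=cal('wrist'); C=-np.array(c['R']).T@c['t']
print('cam in tool',R.inv().apply(C-p).round(3), R.inv().apply(np.array(c['R'])[2]).round(3))
print(R.as_matrix().round(3)); print(cw(-101,-125,158),cw(-145,-30.5,158),cw(-150,-100.5,158),cw(-101,125,158),cw(-143,40.5,158))
# check hub px triangulate
print(proj('top',[cw(-157,-30.5,158),cw(-150,-105,158),cw(-153,40.5,158)]).round(1),proj('side',[cw(-157,-30.5,158),cw(-150,-105,158),cw(-153,40.5,158)]).round(1))
todo(cw(-150,-95,300),cw(0,100,0)-cw(0,0,0),[0,0,-1])
E
```

```text
cam in tool [-0.    -0.124  0.074] [ 0.001  0.957 -0.289]
[[ 0.405 -0.001  0.914]
 [-0.914  0.001  0.405]
 [-0.001 -1.    -0.   ]]
[ 0.46365596 -0.15599771  0.158     ] [ 0.55560429 -0.10688809  0.158     ] [ 0.48543551 -0.10572942  0.158     ] [ 0.71328072 -0.14230548  0.158     ] [ 0.62660726 -0.10499649  0.158     ]
[[311.3 220.4]
 [316.2 247.7]
 [310.7 194.4]] [[300.4 226. ]
 [327.1 231.4]
 [278.  219.1]]
t 0.15 pos [ 0.2629 -0.594   0.2495] d [-354.5  -50.   406.3] rv [-1.000e-03 -1.209e+00 -1.000e-03] F [-0.5  0.2  0. ] q [ 1.17  0.32 -0.07  1.45  0.02  1.37 -0.06] w 0.0853
[[0.4, -0.0, 0.91], [-0.91, 0.0, 0.4], [-0.0, -1.0, -0.0]]
```

```bash
cat >> h.py <<'E'
def tgt(pt,xdir,ydir):
    p,R,s=pose(); y=np.array(ydir,float);y/=np.linalg.norm(y);x=np.array(xdir,float);x-=x@y*y;x/=np.linalg.norm(x)
    c=[Ro.from_matrix(np.c_[g*x,y,np.cross(g*x,y)]) for g in (1,-1)]
    return np.array(pt),min(c,key=lambda M:(R.inv()*M).magnitude())
def plan(pt,xdir,ydir,N=None,stp=.045):
    p,R,s=pose(); q,M=tgt(pt,xdir,ydir); rv=(R.inv()*M).as_rotvec(); d=q-p
    N=N or int(np.ceil(max(np.linalg.norm(d)/stp,np.linalg.norm(rv)/.14,1)))
    print('t',round(s['clock'],2),'pos',p.round(4),'dist',round(np.linalg.norm(d)*1e3,1),'ang',round(np.linalg.norm(rv),3),'F',np.round(s['force'],1),'q',np.round(s['qpos'],2),'w',round(s['gripper_width'],4),'N',N)
    for i in range(N):
        Ri=R*Ro.from_rotvec(rv*i/N); print((Ri.inv().apply(d/N)*1e3).round(1).tolist(),(rv/N).round(3).tolist())
XC=(cw(1000,0,0)-cw(0,0,0)); YC=(cw(0,1000,0)-cw(0,0,0)); D=np.array([0,0,-1.])
def tilt(th,a=None): a=XC if a is None else a; return np.sin(th)*a+np.cos(th)*D
E
python3 - <<'E'
from h import *
plan(cw(-167,-97,235),YC,tilt(.35))
E
```

```text
t 0.15 pos [ 0.2629 -0.594   0.2495] dist 553.5 ang 1.253 F [-0.5  0.2  0. ] q [ 1.17  0.32 -0.07  1.45  0.02  1.37 -0.06] w 0.0853 N 13
[-28.5, 1.2, 31.6] [-0.024, -0.092, -0.016]
[-25.5, -0.1, 34.1] [-0.024, -0.092, -0.016]
[-22.3, -1.3, 36.3] [-0.024, -0.092, -0.016]
[-18.8, -2.5, 38.1] [-0.024, -0.092, -0.016]
[-15.2, -3.7, 39.6] [-0.024, -0.092, -0.016]
[-11.4, -4.9, 40.7] [-0.024, -0.092, -0.016]
[-7.6, -6.0, 41.5] [-0.024, -0.092, -0.016]
[-3.6, -7.1, 41.8] [-0.024, -0.092, -0.016]
[0.3, -8.1, 41.8] [-0.024, -0.092, -0.016]
[4.3, -9.0, 41.4] [-0.024, -0.092, -0.016]
[8.2, -9.9, 40.6] [-0.024, -0.092, -0.016]
[12.1, -10.7, 39.4] [-0.024, -0.092, -0.016]
[15.8, -11.4, 37.9] [-0.024, -0.092, -0.016]
```

```bash
python3 -m inch '[{"dx":-35,"dy":-5,"dz":20,"ry":-0.09,"grip":0},{"dx":-32,"dy":-5,"dz":25,"ry":-0.09,"grip":0},{"dx":-30,"dy":-5,"dz":30,"ry":-0.09,"grip":0},{"dx":-24,"dz":36,"ry":-0.09,"rx":-0.02,"grip":0},{"dx":-18,"dz":38,"ry":-0.09,"rx":-0.03,"grip":0},{"dx":-14,"dz":40,"ry":-0.09,"rx":-0.03,"grip":0},{"dx":-8,"dz":41,"ry":-0.09,"rx":-0.03,"grip":0},{"dx":-3,"dz":41,"ry":-0.09,"rx":-0.03,"grip":0},{"dz":41,"ry":-0.09,"rx":-0.03,"grip":0},{"dx":4,"dz":40,"ry":-0.09,"rx":-0.03,"grip":0}]' 40; python3 - <<'E'
from h import *
plan(cw(-167,-97,235),YC,tilt(.35))
E
```

```text
t 0.15 pos [ 0.2629 -0.594   0.2495] dist 553.5 ang 1.253 F [-0.5  0.2  0. ] q [ 1.17  0.32 -0.07  1.45  0.02  1.37 -0.06] w 0.0853 N 13
[-28.5, 1.2, 31.6] [-0.024, -0.092, -0.016]
[-25.5, -0.1, 34.1] [-0.024, -0.092, -0.016]
[-22.3, -1.3, 36.3] [-0.024, -0.092, -0.016]
[-18.8, -2.5, 38.1] [-0.024, -0.092, -0.016]
[-15.2, -3.7, 39.6] [-0.024, -0.092, -0.016]
[-11.4, -4.9, 40.7] [-0.024, -0.092, -0.016]
[-7.6, -6.0, 41.5] [-0.024, -0.092, -0.016]
[-3.6, -7.1, 41.8] [-0.024, -0.092, -0.016]
[0.3, -8.1, 41.8] [-0.024, -0.092, -0.016]
[4.3, -9.0, 41.4] [-0.024, -0.092, -0.016]
[8.2, -9.9, 40.6] [-0.024, -0.092, -0.016]
[12.1, -10.7, 39.4] [-0.024, -0.092, -0.016]
[15.8, -11.4, 37.9] [-0.024, -0.092, -0.016]schema error: expected keys dx, dy, dz, rx, ry, rz, grip
```

```bash
python3 -m inch '[{"dx":-35,"dy":-5,"dz":20,"rx":0,"ry":-0.09,"rz":0,"grip":0},{"dx":-32,"dy":-5,"dz":25,"rx":0,"ry":-0.09,"rz":0,"grip":0},{"dx":-30,"dy":-5,"dz":30,"rx":0,"ry":-0.09,"rz":0,"grip":0},{"dx":-24,"dy":0,"dz":36,"rx":-0.02,"ry":-0.09,"rz":0,"grip":0},{"dx":-18,"dy":0,"dz":38,"rx":-0.03,"ry":-0.09,"rz":0,"grip":0},{"dx":-14,"dy":0,"dz":40,"rx":-0.03,"ry":-0.09,"rz":0,"grip":0},{"dx":-8,"dy":0,"dz":41,"rx":-0.03,"ry":-0.09,"rz":0,"grip":0},{"dx":-3,"dy":0,"dz":41,"rx":-0.03,"ry":-0.09,"rz":0,"grip":0}]' 40; python3 - <<'E'
from h import *
plan(cw(-167,-97,235),YC,tilt(.35))
E
```

```text
clock: 0.95
ee_pos: [0.3526, -0.2708, 0.2503]
tool_rot: [-1.675, 0.387, -0.283]
force: [0.7, -0.6, -0.2]
gripper_width: 0.0004
t 0.95 pos [ 0.3526 -0.2708  0.2503] dist 227.6 ang 0.526 F [ 0.7 -0.6 -0.2] q [ 0.91 -0.1  -0.39  1.91  0.11  1.34  0.07] w 0.0004 N 6
[8.2, -2.9, 36.9] [-0.036, -0.076, -0.025]
[11.0, -4.0, 36.1] [-0.036, -0.076, -0.025]
[13.9, -5.0, 35.0] [-0.036, -0.076, -0.025]
[16.6, -5.8, 33.6] [-0.036, -0.076, -0.025]
[19.3, -6.5, 32.0] [-0.036, -0.076, -0.025]
[21.8, -7.1, 30.2] [-0.036, -0.076, -0.025]
```

```bash
python3 -m inch '[{"dx":0,"dy":-4,"dz":38,"rx":-0.035,"ry":-0.075,"rz":-0.025,"grip":0},{"dx":4,"dy":-4,"dz":38,"rx":-0.035,"ry":-0.075,"rz":-0.025,"grip":0},{"dx":12,"dy":-5,"dz":38,"rx":-0.035,"ry":-0.075,"rz":-0.025,"grip":0},{"dx":20,"dy":-6,"dz":34,"rx":-0.035,"ry":-0.075,"rz":-0.025,"grip":0},{"dx":26,"dy":-6,"dz":30,"rx":-0.035,"ry":-0.075,"rz":-0.025,"grip":0},{"dx":26,"dy":-6,"dz":26,"rx":-0.035,"ry":-0.075,"rz":-0.025,"grip":0}]'; python3 - <<'E'
from h import *
plan(cw(-167,-97,195),YC,tilt(.35))
cv2.imwrite('pics/side1.png',optics.snapshot('side'))
E
```

```text
clock: 1.55
ee_pos: [0.4898, -0.0725, 0.2358]
tool_rot: [-1.928, -0.072, 0.044]
force: [0.3, -1.0, -0.6]
gripper_width: -0.0004
t 1.55 pos [ 0.4898 -0.0725  0.2358] dist 43.9 ang 0.019 F [ 0.3 -1.  -0.6] q [ 0.62  0.02 -0.77  1.88  0.38  1.29 -0.19] w -0.0004 N 1
[-3.1, 43.8, -0.6] [0.009, 0.014, 0.01]
```

View pics/side1.png

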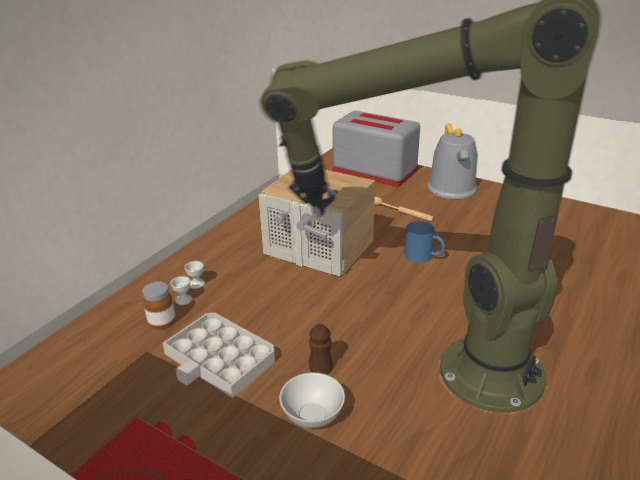

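```bash
python3 -m inch '[{"dx":0,"dy":20,"dz":7,"rx":0,"ry":0,"rz":0,"grip":0},{"dx":0,"dy":20,"dz":7,"rx":0,"ry":0,"rz":0,"grip":0},{"dx":0,"dy":9,"dz":3,"rx":0,"ry":0,"rz":0,"grip":0}]'; python3 - <<'E'
from h import *
plan(cw(-167,-97,183),YC,tilt(.35))
cv2.imwrite('pics/w1.png',optics.snapshot('wrist'))
E
```

```text
clock: 1.9
ee_pos: [0.4957, -0.0619, 0.1823]
tool_rot: [-1.921, -0.095, 0.052]
force: [0.5, -0.3, -0.4]
gripper_width: 0.0003
t 1.9 pos [ 0.4957 -0.0619  0.1823] dist 27.7 ang 0.039 F [ 0.5 -0.3 -0.4] q [ 0.59  0.08 -0.78  1.94  0.44  1.2  -0.27] w 0.0003 N 1
[-10.1, 8.2, -24.5] [0.002, 0.032, 0.022]
```

View pics/w1.png

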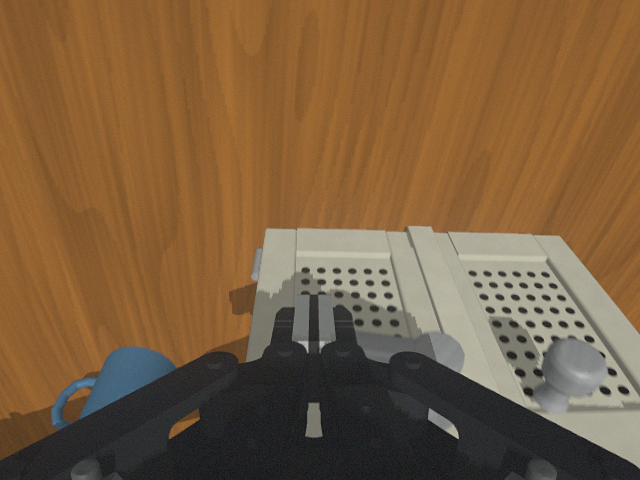

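```bash
python3 -m inch '[{"dx":-10,"dy":-24,"dz":-9,"rx":0,"ry":0.03,"rz":0.02,"grip":0},{"dx":0,"dy":9,"dz":-25,"rx":0,"ry":0,"rz":0,"grip":0}]'; python3 - <<'E'
from h import *
plan(cw(-165,-97,190),YC,tilt(.35))
E
```

```text
clock: 2.15
ee_pos: [0.4858, -0.0871, 0.2072]
tool_rot: [-1.92, -0.057, 0.043]
force: [0.2, -0.2, 0.4]
gripper_width: -0.0003
t 2.15 pos [ 0.4858 -0.0871  0.2072] dist 17.7 ang 0.007 F [ 0.2 -0.2  0.4] q [ 0.63  0.04 -0.76  1.92  0.4   1.24 -0.2 ] w -0.0003 N 1
[2.1, 17.4, 2.5] [-0.0, 0.007, -0.0]
```

```bash
python3 -m inch '[{"dx":1,"dy":15,"dz":5,"rx":0,"ry":0,"rz":0,"grip":0},{"dx":1,"dy":14,"dz":5,"rx":0,"ry":0,"rz":0,"grip":0},{"dx":0,"dy":14,"dz":5,"rx":0,"ry":0,"rz":0,"grip":0}]'; python3 - <<'E'
from h import *
plan(cw(-165,-95,162),YC,tilt(.35))
E
```

```text
clock: 2.45
ee_pos: [0.4894, -0.093, 0.1638]
tool_rot: [-1.924, -0.053, 0.031]
force: [-0.0, 0.5, 2.2]
gripper_width: 0.0
t 2.45 pos [ 0.4894 -0.093   0.1638] dist 3.2 ang 0.007 F [-0.   0.5  2.2] q [ 0.62  0.1  -0.75  1.97  0.46  1.17 -0.28] w 0.0 N 1
[0.8, 0.8, 3.0] [0.004, -0.004, 0.003]
```

Contact at ~2 N, as expected. Continue the arc.

```bash
python3 -m inch '[{"dx":3,"dy":10,"dz":6,"rx":0,"ry":0,"rz":0,"grip":0},{"dx":5,"dy":10,"dz":4,"rx":0,"ry":0,"rz":0,"grip":0},{"dx":8,"dy":8,"dz":3,"rx":0,"ry":0,"rz":0,"grip":0},{"dx":9,"dy":6,"dz":2,"rx":0,"ry":0,"rz":0,"grip":0},{"dx":8,"dy":3,"dz":1,"rx":0,"ry":0,"rz":0,"grip":0},{"dx":6,"dy":2,"dz":1,"rx":0,"ry":0,"rz":0,"grip":0}]'; python3 - <<'E'
from h import *
plan(cw(-165,-56,122),YC,tilt(.35))
cv2.imwrite('pics/w2.png',optics.snapshot('wrist'))
E
```

```text
clock: 3.05
ee_pos: [0.5269, -0.0871, 0.1136]
tool_rot: [-1.925, -0.048, 0.042]
force: [-1.8, -0.2, 2.0]
gripper_width: 0.0001
t 3.05 pos [ 0.5269 -0.0871  0.1136] dist 8.7 ang 0.008 F [-1.8 -0.2  2. ] q [ 0.55  0.27 -0.74  1.92  0.59  1.14 -0.4 ] w 0.0001 N 1
[2.0, -7.4, -4.2] [0.005, 0.001, -0.006]
```

View pics/w2.png

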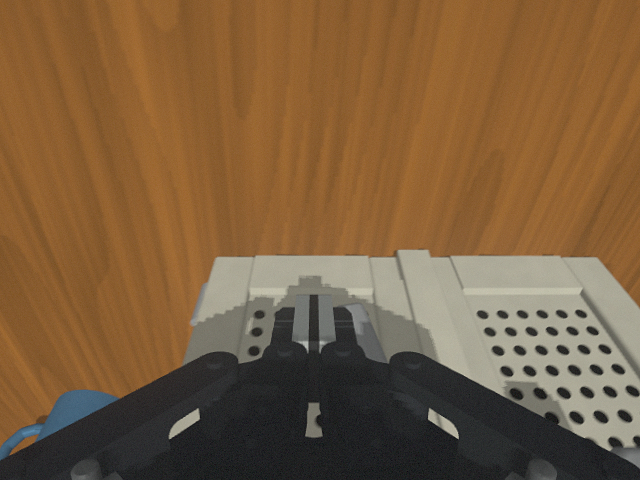

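```bash
python3 -m inch '[{"dx":5,"dy":-2,"dz":0,"rx":0,"ry":0,"rz":0,"grip":0},{"dx":5,"dy":-2,"dz":0,"rx":0,"ry":0,"rz":0,"grip":0},{"dx":4,"dy":-1,"dz":0,"rx":0,"ry":0,"rz":0,"grip":0}]'; python3 - <<'E'
from h import *
plan(cw(-165,-50,122),YC,tilt(.35))
cv2.imwrite('pics/s2.png',optics.snapshot('side')[150:290,230:390].repeat(4,0).repeat(4,1))
E
```

```text
clock: 3.4
ee_pos: [0.5405, -0.0836, 0.1165]
tool_rot: [-1.923, -0.045, 0.046]
force: [-3.4, -1.6, -2.0]
gripper_width: -0.0002
t 3.4 pos [ 0.5405 -0.0836  0.1165] dist 8.9 ang 0.01 F [-3.4 -1.6 -2. ] q [ 0.54  0.3  -0.74  1.88  0.6   1.17 -0.41] w -0.0002 N 1
[-5.7, -3.7, -5.8] [0.002, 0.002, -0.01]
```

View pics/s2.png

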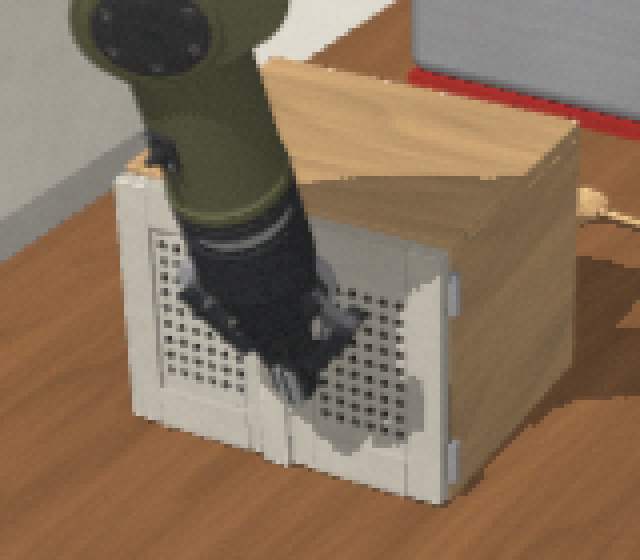

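```bash
python3 -m inch '[{"dx":4,"dy":-1,"dz":0,"rx":0,"ry":0,"rz":0,"grip":0},{"dx":3,"dy":0,"dz":0,"rx":0,"ry":0,"rz":0,"grip":0}]'; python3 -m inch '[{"dx":-12,"dy":0,"dz":8,"rx":0,"ry":0,"rz":0,"grip":0},{"dx":-10,"dy":-30,"dz":10,"rx":0.05,"ry":0,"rz":0,"grip":0},{"dx":0,"dy":-35,"dz":0,"rx":0.1,"ry":0,"rz":0,"grip":45},{"dx":0,"dy":-35,"dz":0,"rx":0.1,"ry":0,"rz":0,"grip":60},{"dx":0,"dy":-30,"dz":0,"rx":0.1,"ry":0,"rz":0,"grip":60}]'; python3 - <<'E'
from h import *
plan(cw(-145,-30.5,240),YC,D)
cv2.imwrite('pics/s3.png',optics.snapshot('side')[150:290,230:390].repeat(4,0).repeat(4,1))
cv2.imwrite('pics/w3.png',optics.snapshot('wrist'))
E
```

```text
clock: 3.65
ee_pos: [0.5439, -0.0835, 0.1164]
tool_rot: [-1.924, -0.035, 0.051]
force: [-11.4, 2.3, 5.5]
gripper_width: 0.0
clock: 4.15
ee_pos: [0.5226, -0.0298, 0.2387]
tool_rot: [-1.561, -0.037, 0.063]
force: [-0.1, -1.3, -1.4]
gripper_width: 0.0434
t 4.15 pos [ 0.5226 -0.0298  0.2387] dist 83.9 ang 0.021 F [-0.1 -1.3 -1.4] q [ 0.76  0.13 -0.8   1.74  0.09  1.32  0.  ] w 0.0434 N 2
[14.0, -1.2, -39.5] [-0.005, 0.005, -0.008]
[14.2, -0.9, -39.4] [-0.005, 0.005, -0.008]
```

View pics/s3.png

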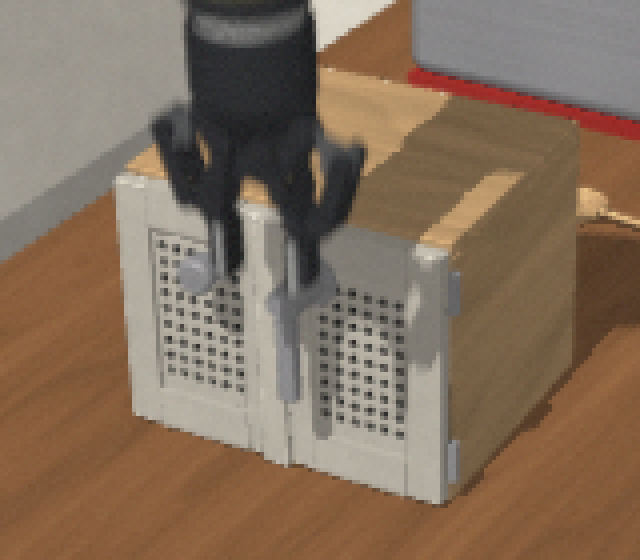

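View pics/w3.png

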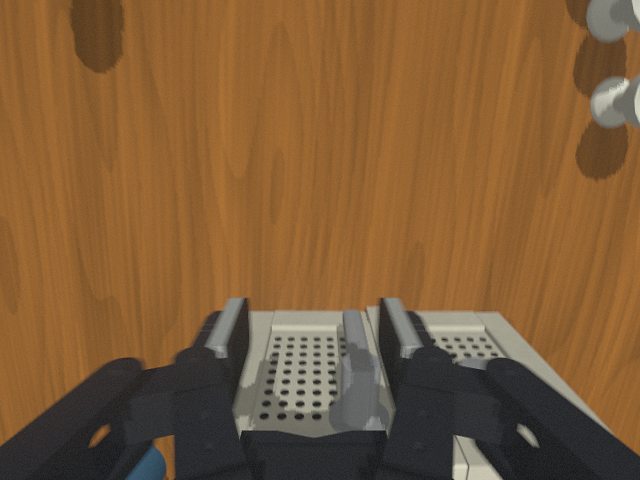

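```bash
python3 -m inch '[{"dx":14,"dy":-1,"dz":-38,"rx":0,"ry":0,"rz":0,"grip":50},{"dx":14,"dy":-1,"dz":-38,"rx":-0.01,"ry":0.01,"rz":-0.015,"grip":50},{"dx":0,"dy":0,"dz":0,"rx":0,"ry":0,"rz":0,"grip":50}]'; python3 - <<'E'
from h import *
plan(cw(-146,-30.5,164),YC,D)
cv2.imwrite('pics/w4.png',optics.snapshot('wrist'))
E
```

```text
clock: 4.55
ee_pos: [0.5613, -0.1119, 0.2459]
tool_rot: [-1.584, -0.049, 0.024]
force: [-0.6, 0.4, -0.5]
gripper_width: 0.0501
t 4.55 pos [ 0.5613 -0.1119  0.2459] dist 82.3 ang 0.022 F [-0.6  0.4 -0.5] q [ 0.8   0.21 -0.74  1.65  0.16  1.32  0.07] w 0.0501 N 2
[-3.3, 40.8, 3.7] [0.007, -0.004, 0.008]
[-3.0, 40.9, 3.4] [0.007, -0.004, 0.008]
```

View pics/w4.png

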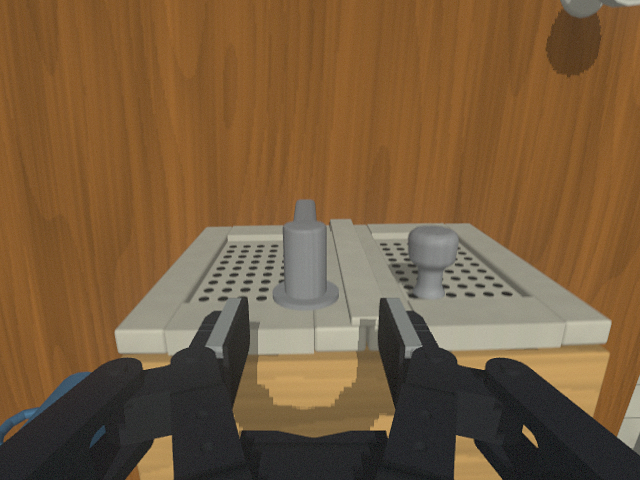

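```bash
python3 -m inch '[{"dx":-3,"dy":28,"dz":4,"rx":0.01,"ry":0,"rz":0.01,"grip":50},{"dx":-3,"dy":28,"dz":2,"rx":0,"ry":0,"rz":0,"grip":50},{"dx":0,"dy":25,"dz":1,"rx":0,"ry":0,"rz":0,"grip":50}]'; python3 - <<'E'
from h import *
plan(cw(-146,-30.5,164),YC,D)
E
```

```text
clock: 4.9
ee_pos: [0.5593, -0.0994, 0.167]
tool_rot: [-1.575, -0.054, 0.03]
force: [-0.8, -0.6, -0.0]
gripper_width: 0.05
t 4.9 pos [ 0.5593 -0.0994  0.167 ] dist 8.1 ang 0.016 F [-0.8 -0.6 -0. ] q [ 0.77  0.27 -0.74  1.76  0.2   1.17  0.03] w 0.05 N 1
[-4.2, 2.9, -6.3] [0.005, -0.001, 0.015]
```

```bash
python3 -m inch '[{"dx":-4,"dy":3,"dz":-5,"rx":0,"ry":0,"rz":0.015,"grip":50},{"dx":0,"dy":0,"dz":0,"rx":0,"ry":0,"rz":0,"grip":20},{"dx":0,"dy":0,"dz":0,"rx":0,"ry":0,"rz":0,"grip":15},{"dx":0,"dy":0,"dz":0,"rx":0,"ry":0,"rz":0,"grip":15}]' 50; python3 - <<'E'
from h import *
# arc plan: door angles for hub gripped
p,R,s=pose(); h=cw(-101,-125,0); print(s['ee_pos'],s['gripper_width'],s['force'])
v=p-[h[0],h[1],p[2]]
for a in (.3,.6,.9,1.2,1.5,1.6):
    q=h[:2]+Ro.from_euler('z',a).apply(v)[:2]; print(a,q.round(3),np.linalg.norm(q).round(3))
st=.1; w=v-Ro.from_euler('z',-st).apply(v)
dv=Ro.from_euler('z',st).apply(v)-v
print('per .1 rad shift tool',(R.inv().apply(dv)*1e3).round(2),'rotvec',R.inv().apply([0,0,st]).round(3))
E
```

```text
clock: 5.3
ee_pos: [0.5563, -0.0996, 0.1624]
tool_rot: [-1.573, -0.049, 0.047]
force: [-1.3, -2.5, -9.6]
gripper_width: 0.0224
[ 0.55630629 -0.09959386  0.16237674] 0.022371786992234386 [-1.33081804 -2.54135054 -9.58035116]
0.3 [ 0.535 -0.075] 0.541
0.6 [ 0.508 -0.057] 0.511
0.9 [ 0.477 -0.048] 0.48
1.2 [ 0.445 -0.049] 0.447
1.5 [ 0.414 -0.06 ] 0.418
1.6 [ 0.405 -0.065] 0.41
per .1 rad shift tool [-5.54 -0.03  9.32] rotvec [ 0.  -0.1 -0. ]
```

```bash
python3 -m inch '[{"dx":-3,"dy":0,"dz":5,"rx":0,"ry":-0.05,"rz":0,"grip":15},{"dx":-5.5,"dy":0,"dz":9.3,"rx":0,"ry":-0.1,"rz":0,"grip":15},{"dx":-5.5,"dy":0,"dz":9.3,"rx":0,"ry":-0.1,"rz":0,"grip":15},{"dx":-5.5,"dy":0,"dz":9.3,"rx":0,"ry":-0.1,"rz":0,"grip":15},{"dx":-5.5,"dy":0,"dz":9.3,"rx":0,"ry":-0.1,"rz":0,"grip":15}]'; python3 - <<'E'
from h import *
p,R,s=pose(); h=cw(-101,-125,0)[:2]; v0=np.array([0.5563,-0.0996])-h; v=p[:2]-h
print(np.arctan2(v[1],v[0])-np.arctan2(v0[1],v0[0]),np.linalg.norm(v),np.linalg.norm(v0),'toolx',R.as_matrix()[:2,0])
cv2.imwrite('pics/s5.png',optics.snapshot('side')[130:310,200:400].repeat(3,0).repeat(3,1))
E
```

```text
clock: 5.8
ee_pos: [0.5214, -0.0652, 0.1623]
tool_rot: [-1.535, -0.413, 0.412]
force: [1.4, -1.2, -6.7]
gripper_width: 0.022
0.45766494117831447 0.10764384590284833 0.10846022339649461 toolx [0.86465357 0.50236833]
```

View pics/s5.png

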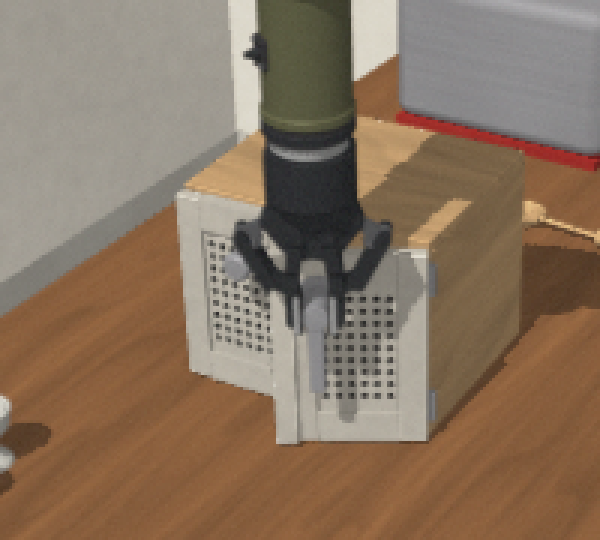

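The latched door is opening (about 0.46 rad, left door still shut). Continue.

```bash
python3 -m inch '[{"dx":-5.5,"dy":0,"dz":9.3,"rx":0,"ry":-0.1,"rz":0,"grip":15},{"dx":-5.5,"dy":0,"dz":9.3,"rx":0,"ry":-0.1,"rz":0,"grip":15},{"dx":-5.5,"dy":0,"dz":9.3,"rx":0,"ry":-0.1,"rz":0,"grip":15},{"dx":-5.5,"dy":0,"dz":9.3,"rx":0,"ry":-0.1,"rz":0,"grip":15},{"dx":-5.5,"dy":0,"dz":9.3,"rx":0,"ry":-0.1,"rz":0,"grip":15},{"dx":-5.5,"dy":0,"dz":9.3,"rx":0,"ry":-0.1,"rz":0,"grip":15},{"dx":-5.5,"dy":0,"dz":9.3,"rx":0,"ry":-0.1,"rz":0,"grip":15}]'; cat >> h.py <<'E'
def door():
    p,R,s=pose(); h=cw(-101,-125,0)[:2]; v0=np.array([0.5563,-0.0996])-h; v=p[:2]-h
    print(np.arctan2(v[1],v[0])-np.arctan2(v0[1],v0[0]),np.linalg.norm(v),np.linalg.norm(v0),'toolx',R.as_matrix()[:2,0],s['qpos'].round(2),s['force'].round(1),s['wrist_torque'].round(2))
E
python3 -c "
from h import *
door()"
```

```text
clock: 6.55
ee_pos: [0.4468, -0.0511, 0.1623]
tool_rot: [-1.356, -0.969, 0.972]
force: [3.2, -1.6, -9.4]
gripper_width: 0.0221
1.1830535967613847 0.10628283093304706 0.10846022339649461 toolx [0.31666102 0.94850744] [ 0.97 -0.02 -0.9   2.02 -0.01  1.13  1.32] [ 3.2 -1.6 -9.4] [-0.34 -0.47  0.13]
```

```bash
python3 -m inch '[{"dx":-5,"dy":0,"dz":9.5,"rx":0,"ry":-0.1,"rz":0,"grip":15},{"dx":-5,"dy":0,"dz":9.5,"rx":0,"ry":-0.1,"rz":0,"grip":15},{"dx":-5,"dy":0,"dz":9.5,"rx":0,"ry":-0.1,"rz":0,"grip":15}]'; python3 -c "
from h import *
door()"
```

```text
clock: 6.85
ee_pos: [0.4157, -0.0617, 0.1623]
tool_rot: [-1.234, -1.198, 1.205]
force: [5.0, -4.4, -11.9]
gripper_width: 0.0221
1.4945474310933662 0.10582792899516288 0.10846022339649461 toolx [0.01436503 0.99978262] [ 0.98 -0.13 -0.84  2.08 -0.09  1.13  1.73] [  5.   -4.4 -11.9] [-0.65 -0.79  0.05]
```

```bash
python3 -m inch '[{"dx":-4.5,"dy":0,"dz":9.5,"rx":0,"ry":-0.1,"rz":0,"grip":15},{"dx":-4.5,"dy":0,"dz":9.5,"rx":0,"ry":-0.1,"rz":0,"grip":15},{"dx":-4.5,"dy":0,"dz":9.5,"rx":0,"ry":-0.1,"rz":0,"grip":15}]'; python3 -c "
from h import *
door()
cv2.imwrite('pics/t6.png',optics.snapshot('top')[130:330,220:460].repeat(3,0).repeat(3,1))
cv2.imwrite('pics/w6.png',optics.snapshot('wrist'))
"
```

```text
clock: 7.15
ee_pos: [0.3895, -0.081, 0.1624]
tool_rot: [-1.085, -1.421, 1.435]
force: [6.6, -4.9, -14.7]
gripper_width: 0.0221
1.8039305221048565 0.10549418290453966 0.10846022339649461 toolx [-0.28855786  0.9570833 ] [ 0.96 -0.2  -0.75  2.13 -0.13  1.13  2.13] [  6.6  -4.9 -14.7] [-0.85 -1.18 -0.08]
```

View pics/t6.png

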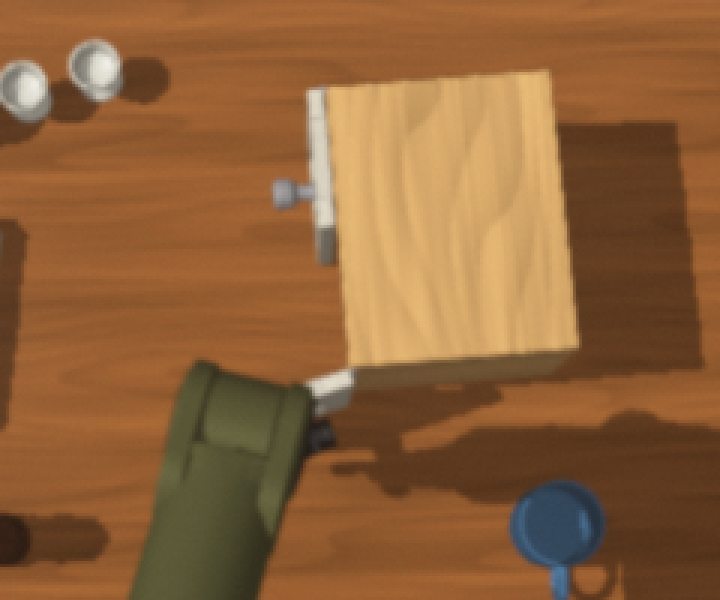

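View pics/w6.png

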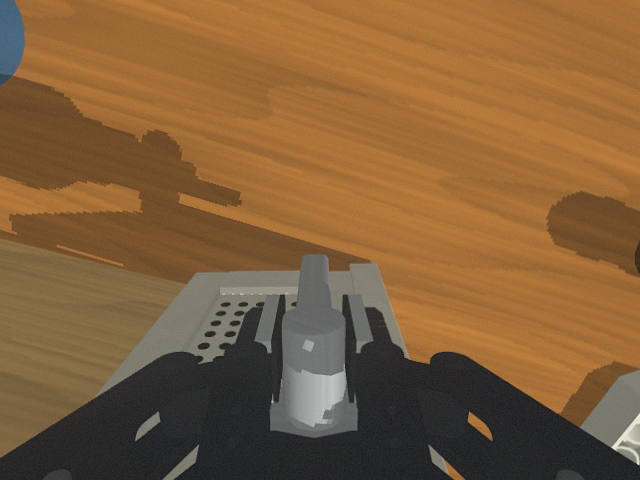

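```bash
python3 -m inch '[{"dx":0,"dy":0,"dz":0,"rx":0,"ry":0,"rz":0,"grip":55},{"dx":0,"dy":0,"dz":0,"rx":0,"ry":0,"rz":0,"grip":55},{"dx":0,"dy":-25,"dz":0,"rx":0,"ry":0,"rz":0,"grip":55},{"dx":0,"dy":-40,"dz":0,"rx":0,"ry":0,"rz":0,"grip":55},{"dx":0,"dy":-25,"dz":0,"rx":0,"ry":0,"rz":0,"grip":55}]'; python3 -c "
from h import *
plan(cw(-185,40.5,245),YC,D)
"
```

```text
clock: 7.75
ee_pos: [0.3877, -0.0777, 0.2569]
tool_rot: [-1.089, -1.415, 1.432]
force: [0.5, 0.0, -0.5]
gripper_width: 0.0553
t 7.75 pos [ 0.3877 -0.0777  0.2569] dist 237.3 ang 1.339 F [ 0.5  0.  -0.5] q [ 0.91 -0.29 -0.65  2.   -0.16  1.35  2.16] w 0.0553 N 10
[-5.2, 1.5, -23.1] [-0.001, -0.134, -0.003]
[-8.3, 1.5, -22.2] [-0.001, -0.134, -0.003]
[-11.2, 1.5, -20.9] [-0.001, -0.134, -0.003]
[-13.9, 1.5, -19.2] [-0.001, -0.134, -0.003]
[-16.3, 1.5, -17.2] [-0.001, -0.134, -0.003]
[-18.5, 1.5, -14.8] [-0.001, -0.134, -0.003]
[-20.3, 1.4, -12.2] [-0.001, -0.134, -0.003]
[-21.7, 1.4, -9.4] [-0.001, -0.134, -0.003]
[-22.8, 1.3, -6.4] [-0.001, -0.134, -0.003]
[-23.5, 1.3, -3.3] [-0.001, -0.134, -0.003]
```

```bash
sed -i 's/for g in (1,-1)\]/for g in FLIP]/' h.py; echo 'FLIP=(1,)' >> h.py; python3 -c "
from h import *
plan(cw(-185,40.5,245),YC,D)
"
```

```text
t 7.75 pos [ 0.3877 -0.0777  0.2569] dist 237.3 ang 1.803 F [ 0.5  0.  -0.5] q [ 0.91 -0.29 -0.65  2.   -0.16  1.35  2.16] w 0.0553 N 13
[-4.0, 1.2, -17.8] [0.002, 0.139, -0.001]
[-1.5, 1.1, -18.2] [0.002, 0.139, -0.001]
[1.0, 1.1, -18.2] [0.002, 0.139, -0.001]
[3.5, 1.0, -17.9] [0.002, 0.139, -0.001]
[5.9, 1.0, -17.2] [0.002, 0.139, -0.001]
[8.2, 1.0, -16.3] [0.002, 0.139, -0.001]
[10.4, 0.9, -15.0] [0.002, 0.139, -0.001]
[12.4, 0.9, -13.4] [0.002, 0.139, -0.001]
[14.1, 0.9, -11.5] [0.002, 0.139, -0.001]
[15.6, 0.9, -9.5] [0.002, 0.139, -0.001]
[16.7, 0.9, -7.2] [0.002, 0.139, -0.001]
[17.6, 0.9, -4.9] [0.002, 0.139, -0.001]
[18.1, 0.9, -2.4] [0.002, 0.139, -0.001]
```

```bash
python3 -m inch '[{"dx":-4,"dy":0,"dz":-18,"rx":0,"ry":0.14,"rz":0,"grip":55},{"dx":-1,"dy":0,"dz":-18,"rx":0,"ry":0.14,"rz":0,"grip":55},{"dx":1,"dy":0,"dz":-18,"rx":0,"ry":0.14,"rz":0,"grip":55},{"dx":4,"dy":0,"dz":-18,"rx":0,"ry":0.14,"rz":0,"grip":55},{"dx":6,"dy":0,"dz":-17,"rx":0,"ry":0.14,"rz":0,"grip":55},{"dx":8,"dy":0,"dz":-16,"rx":0,"ry":0.14,"rz":0,"grip":55},{"dx":10,"dy":0,"dz":-15,"rx":0,"ry":0.14,"rz":0,"grip":55},{"dx":12,"dy":0,"dz":-13,"rx":0,"ry":0.14,"rz":0,"grip":55},{"dx":14,"dy":0,"dz":-11,"rx":0,"ry":0.14,"rz":0,"grip":55},{"dx":16,"dy":0,"dz":-9,"rx":0,"ry":0.14,"rz":0,"grip":55},{"dx":17,"dy":0,"dz":-7,"rx":0,"ry":0.14,"rz":0,"grip":55},{"dx":18,"dy":0,"dz":-5,"rx":0,"ry":0.14,"rz":0,"grip":55}]'; python3 -c "
from h import *
plan(cw(-143,40.5,240),YC,D)
"
```

```text
clock: 8.95
ee_pos: [0.6221, -0.0696, 0.2837]
tool_rot: [-1.606, -0.107, 0.043]
force: [-0.2, 0.6, 0.4]
gripper_width: 0.055
t 8.95 pos [ 0.6221 -0.0696  0.2837] dist 56.4 ang 0.067 F [-0.2  0.6  0.4] q [ 0.72  0.32 -0.84  1.48  0.28  1.4  -0.03] w 0.055 N 2
[-0.3, 22.5, -17.0] [0.019, 0.02, 0.02]
[0.5, 22.2, -17.4] [0.019, 0.02, 0.02]
```

```bash
python3 -m inch '[{"dx":0,"dy":22,"dz":-17,"rx":0.02,"ry":0.02,"rz":0.02,"grip":55},{"dx":0,"dy":22,"dz":-17,"rx":0.02,"ry":0.02,"rz":0.02,"grip":55},{"dx":0,"dy":0,"dz":0,"rx":0,"ry":0,"rz":0,"grip":55}]'; python3 -c "
from h import *
plan(cw(-144,40.5,161),YC,D)
cv2.imwrite('pics/w7.png',optics.snapshot('wrist'))
"
```

```text
clock: 9.25
ee_pos: [0.6312, -0.1038, 0.243]
tool_rot: [-1.565, -0.042, 0.035]
force: [-0.4, -0.1, 0.2]
gripper_width: 0.0547
t 9.25 pos [ 0.6312 -0.1038  0.243 ] dist 82.1 ang 0.009 F [-0.4 -0.1  0.2] q [ 0.74  0.41 -0.8   1.47  0.29  1.39 -0.03] w 0.0547 N 2
[-2.5, 41.0, -0.2] [-0.003, -0.003, 0.002]
[-2.4, 41.0, -0.1] [-0.003, -0.003, 0.002]
```

View pics/w7.png

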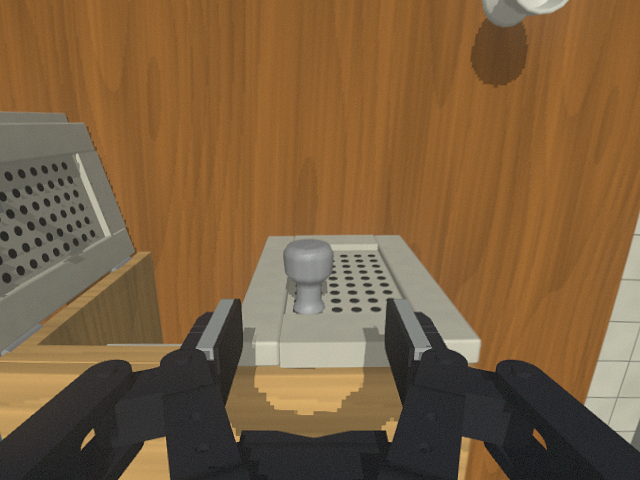

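Knob at (308, 260), centred between the jaws; the right door stays open at left. Descend.

```bash
python3 -m inch '[{"dx":-2,"dy":28,"dz":0,"rx":0,"ry":0,"rz":0,"grip":55},{"dx":-2,"dy":28,"dz":0,"rx":0,"ry":0,"rz":0,"grip":55},{"dx":-1,"dy":25,"dz":0,"rx":0,"ry":0,"rz":0,"grip":55}]'; python3 -c "
from h import *
plan(cw(-144,40.5,161),YC,D)
"
```

```text
clock: 9.6
ee_pos: [0.6328, -0.0966, 0.1725]
tool_rot: [-1.566, -0.061, 0.024]
force: [0.6, -0.1, 0.5]
gripper_width: 0.0549
t 9.6 pos [ 0.6328 -0.0966  0.1725] dist 15.1 ang 0.024 F [ 0.6 -0.1  0.5] q [ 0.73  0.44 -0.79  1.57  0.32  1.24 -0.06] w 0.0549 N 1
[-6.9, 11.4, -7.1] [-0.004, -0.0, 0.024]
```

```bash
python3 -m inch '[{"dx":-6,"dy":11,"dz":-6,"rx":0,"ry":0,"rz":0.02,"grip":55},{"dx":0,"dy":1,"dz":0,"rx":0,"ry":0,"rz":0,"grip":25},{"dx":0,"dy":0,"dz":0,"rx":0,"ry":0,"rz":0,"grip":18},{"dx":0,"dy":0,"dz":0,"rx":0,"ry":0,"rz":0,"grip":18}]'; python3 -c "
from h import *
plan(cw(-144,40.5,161),YC,D)
p,R,s=pose();h=cw(-101,125,0);v=p-[h[0],h[1],p[2]]
print(v,s['ee_pos'])
dv=Ro.from_euler('z',-.1).apply(v)-v
print((R.inv().apply(dv)*1e3).round(2),R.inv().apply([0,0,-.1]).round(3))
"
```

```text
clock: 10.0
ee_pos: [0.6282, -0.0998, 0.1626]
tool_rot: [-1.566, -0.051, 0.04]
force: [3.2, -1.3, -12.4]
gripper_width: 0.0248
t 10.0 pos [ 0.6282 -0.0998  0.1626] dist 4.8 ang 0.009 F [  3.2  -1.3 -12.4] q [ 0.73  0.45 -0.79  1.58  0.33  1.24 -0.06] w 0.0248 N 1
[-1.9, 1.6, -4.0] [-0.004, 0.003, 0.007]
[-0.08503165  0.04245647  0.        ] [ 0.62824908 -0.09984901  0.16261602]
[5.14 0.07 7.99] [-0.001  0.1   -0.   ]
```

```bash
python3 -m inch '[{"dx":2.5,"dy":0,"dz":4,"rx":0,"ry":0.05,"rz":0,"grip":15},{"dx":5.1,"dy":0,"dz":8,"rx":0,"ry":0.1,"rz":0,"grip":15},{"dx":5.1,"dy":0,"dz":8,"rx":0,"ry":0.1,"rz":0,"grip":15},{"dx":5.1,"dy":0,"dz":8,"rx":0,"ry":0.1,"rz":0,"grip":15},{"dx":5.1,"dy":0,"dz":8,"rx":0,"ry":0.1,"rz":0,"grip":15},{"dx":5.1,"dy":0,"dz":8,"rx":0,"ry":0.1,"rz":0,"grip":15}]'; cat >> h.py <<'E'
def door2():
    p,R,s=pose(); h=cw(-101,125,0)[:2]; v0=np.array([0.6282,-0.0998])-h; v=p[:2]-h
    a=np.arctan2(v0[0]*v[1]-v0[1]*v[0],v0@v); print(-a,np.linalg.norm(v),np.linalg.norm(v0),'toolx',R.as_matrix()[:2,0],s['qpos'].round(2),s['force'].round(1),s['wrist_torque'].round(2))
E
python3 -c "
from h import *
door2()
cv2.imwrite('pics/s8.png',optics.snapshot('side')[130:310,200:400].repeat(3,0).repeat(3,1))
"
```

```text
clock: 10.6
ee_pos: [0.6638, -0.0604, 0.1626]
tool_rot: [-1.527, 0.394, -0.403]
force: [2.5, 0.0, -7.8]
gripper_width: 0.0249
0.5639164799491436 0.0956847545051851 0.09510754589217311 toolx [ 0.87316463 -0.4874124 ] [ 0.56  0.49 -0.68  1.5   0.31  1.25 -0.67] [ 2.5  0.  -7.8] [-0.16 -0.47  0.31]
```

View pics/s8.png

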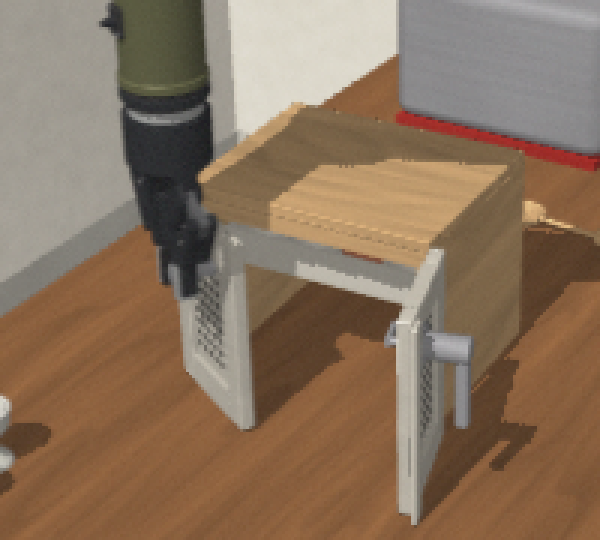

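Both moving well. Continue the left door.

```bash
python3 -m inch '[{"dx":5.1,"dy":0,"dz":8,"rx":0,"ry":0.1,"rz":0,"grip":15},{"dx":5.1,"dy":0,"dz":8,"rx":0,"ry":0.1,"rz":0,"grip":15},{"dx":5.1,"dy":0,"dz":8,"rx":0,"ry":0.1,"rz":0,"grip":15},{"dx":5.1,"dy":0,"dz":8,"rx":0,"ry":0.1,"rz":0,"grip":15},{"dx":5.1,"dy":0,"dz":8,"rx":0,"ry":0.1,"rz":0,"grip":15},{"dx":5.1,"dy":0,"dz":8,"rx":0,"ry":0.1,"rz":0,"grip":15},{"dx":5.1,"dy":0,"dz":8,"rx":0,"ry":0.1,"rz":0,"grip":15},{"dx":5.1,"dy":0,"dz":8,"rx":0,"ry":0.1,"rz":0,"grip":15}]'; python3 -c "
from h import *
door2()"
```

```text
clock: 11.45
ee_pos: [0.7405, -0.049, 0.1625]
tool_rot: [-1.304, 1.029, -1.034]
force: [1.9, -1.9, -5.9]
gripper_width: 0.0245
1.3914224822171664 0.09716469526771258 0.09510754589217311 toolx [ 0.23507188 -0.9719744 ] [ 0.35  0.61 -0.5   1.28  0.28  1.31 -1.47] [ 1.9 -1.9 -5.9] [-0.25 -0.31  0.34]
```

```bash
python3 -m inch '[{"dx":5,"dy":0,"dz":8,"rx":0,"ry":0.1,"rz":0,"grip":15},{"dx":5,"dy":0,"dz":8,"rx":0,"ry":0.1,"rz":0,"grip":15},{"dx":5,"dy":0,"dz":8,"rx":0,"ry":0.1,"rz":0,"grip":15},{"dx":4,"dy":0,"dz":6,"rx":0,"ry":0.08,"rz":0,"grip":15}]'; python3 -c "
from h import *
door2()"
```

```text
clock: 11.85
ee_pos: [0.7741, -0.0657, 0.1626]
tool_rot: [-1.124, 1.317, -1.322]
force: [1.2, -1.4, -5.0]
gripper_width: 0.0249
1.778447257317254 0.09787151128986207 0.09510754589217311 toolx [-0.15287935 -0.98823312] [ 0.3   0.67 -0.41  1.17  0.25  1.34 -1.81] [ 1.2 -1.4 -5. ] [-0.16 -0.49  0.29]
```

```bash
python3 -m inch '[{"dx":0,"dy":0,"dz":0,"rx":0,"ry":0,"rz":0,"grip":60},{"dx":0,"dy":0,"dz":0,"rx":0,"ry":0,"rz":0,"grip":60},{"dx":0,"dy":-25,"dz":0,"rx":0,"ry":0,"rz":0,"grip":60},{"dx":0,"dy":-40,"dz":0,"rx":0,"ry":0,"rz":0,"grip":60},{"dx":0,"dy":-25,"dz":0,"rx":0,"ry":0,"rz":0,"grip":60}]'; cat >> h.py <<'E'
RK=np.array([0.5395,0.2597]); RY=-1.674
def rk(x,y,z): 
    c,s=np.cos(RY),np.sin(RY); return np.array([RK[0]+(c*x-s*y)/1e3,RK[1]+(s*x+c*y)/1e3,z/1e3])
XR=np.array([np.cos(RY),np.sin(RY),0]);YR=np.array([-XR[1],XR[0],0])
E
python3 -c "
from h import *
plan(rk(-180,0,180),YR,tilt(.6,XR))
cv2.imwrite('pics/t9.png',optics.snapshot('top'))
"
```

```text
clock: 12.35
ee_pos: [0.7712, -0.0646, 0.2547]
tool_rot: [-1.131, 1.317, -1.311]
force: [1.0, -0.1, 0.2]
gripper_width: 0.0601
t 12.35 pos [ 0.7712 -0.0646  0.2547] dist 551.7 ang 1.699 F [ 1.  -0.1  0.2] q [ 0.29  0.63 -0.42  1.05  0.24  1.51 -1.79] w 0.0601 N 13
[-35.9, 6.0, -21.8] [-0.036, -0.12, -0.037]
[-38.5, 5.3, -17.2] [-0.036, -0.12, -0.037]
[-40.4, 4.3, -12.3] [-0.036, -0.12, -0.037]
[-41.7, 3.1, -7.2] [-0.036, -0.12, -0.037]
[-42.4, 1.7, -2.1] [-0.036, -0.12, -0.037]
[-42.3, 0.1, 3.1] [-0.036, -0.12, -0.037]
[-41.6, -1.7, 8.1] [-0.036, -0.12, -0.037]
[-40.3, -3.6, 12.9] [-0.036, -0.12, -0.037]
[-38.3, -5.6, 17.4] [-0.036, -0.12, -0.037]
[-35.7, -7.7, 21.6] [-0.036, -0.12, -0.037]
[-32.5, -9.8, 25.4] [-0.036, -0.12, -0.037]
[-28.9, -11.9, 28.7] [-0.036, -0.12, -0.037]
[-24.8, -14.0, 31.5] [-0.036, -0.12, -0.037]
```

View pics/t9.png

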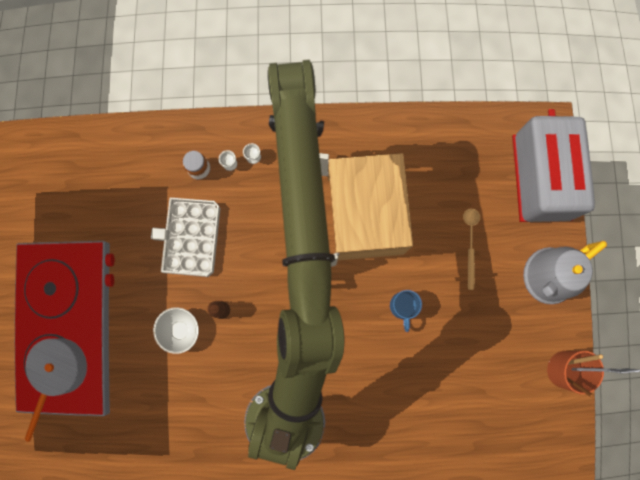

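```bash
python3 -m inch '[{"dx":-36,"dy":0,"dz":-22,"rx":0,"ry":-0.13,"rz":0,"grip":70},{"dx":-38,"dy":0,"dz":-17,"rx":0,"ry":-0.13,"rz":0,"grip":70},{"dx":-40,"dy":0,"dz":-12,"rx":0,"ry":-0.13,"rz":0,"grip":70},{"dx":-42,"dy":0,"dz":-7,"rx":0,"ry":-0.13,"rz":0,"grip":70},{"dx":-42,"dy":0,"dz":-2,"rx":0,"ry":-0.13,"rz":0,"grip":70},{"dx":-42,"dy":0,"dz":3,"rx":-0.04,"ry":-0.13,"rz":0,"grip":70},{"dx":-42,"dy":0,"dz":8,"rx":-0.04,"ry":-0.13,"rz":0,"grip":70},{"dx":-40,"dy":-2,"dz":13,"rx":-0.04,"ry":-0.12,"rz":-0.03,"grip":70},{"dx":-38,"dy":-4,"dz":18,"rx":-0.04,"ry":-0.12,"rz":-0.03,"grip":70},{"dx":-35,"dy":-6,"dz":22,"rx":-0.04,"ry":-0.12,"rz":-0.04,"grip":70}]'; python3 -c "
from h import *
plan(rk(-180,0,180),YR,tilt(.6,XR))"
```

```text
clock: 13.4
ee_pos: [0.5869, 0.3177, 0.2782]
tool_rot: [-1.755, 0.295, -0.339]
force: [0.3, 0.2, -0.6]
gripper_width: 0.0699
t 13.4 pos [0.5869 0.3177 0.2782] dist 158.6 ang 0.488 F [ 0.3  0.2 -0.6] q [-0.14  0.53 -0.73  1.23  0.48  1.66 -1.22] w 0.0699 N 4
[-19.7, 17.9, 29.4] [-0.098, -0.072, -0.012]
[-17.7, 14.6, 32.3] [-0.098, -0.072, -0.012]
[-15.4, 11.2, 34.8] [-0.098, -0.072, -0.012]
[-12.9, 7.5, 36.7] [-0.098, -0.072, -0.012]
```

```bash
python3 -m inch '[{"dx":-20,"dy":18,"dz":29,"rx":-0.1,"ry":-0.07,"rz":-0.01,"grip":70},{"dx":-18,"dy":15,"dz":32,"rx":-0.1,"ry":-0.07,"rz":-0.01,"grip":70},{"dx":-15,"dy":11,"dz":35,"rx":-0.1,"ry":-0.07,"rz":-0.01,"grip":70},{"dx":-13,"dy":8,"dz":36,"rx":-0.1,"ry":-0.07,"rz":-0.01,"grip":70},{"dx":0,"dy":0,"dz":0,"rx":0,"ry":0,"rz":0,"grip":70}]'; python3 -c "
from h import *
plan(rk(-180,0,120),YR,tilt(.6,XR))
cv2.imwrite('pics/w10.png',optics.snapshot('wrist'))
"
```

```text
clock: 13.9
ee_pos: [0.5468, 0.4518, 0.1784]
tool_rot: [-2.186, 0.098, -0.029]
force: [-1.0, 1.3, -3.3]
gripper_width: 0.0697
t 13.9 pos [0.5468 0.4518 0.1784] dist 60.9 ang 0.032 F [-1.   1.3 -3.3] q [-0.61  0.94 -0.63  0.87  0.74  2.02 -1.11] w 0.0697 N 2
[6.6, 27.2, 11.9] [0.009, 0.014, -0.0]
[6.4, 27.3, 11.8] [0.009, 0.014, -0.0]
```

View pics/w10.png

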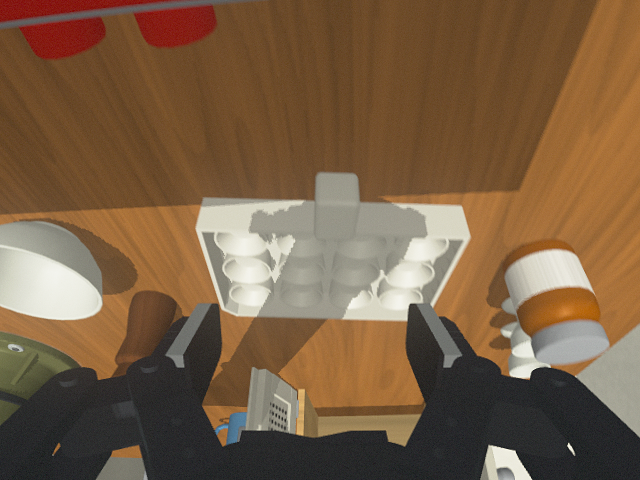

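```bash
python3 -c "
from h import *
plan(rk(-110,0,95),YR,tilt(.35,XR))
c=cal('wrist')
# grip top face check: far corners of grip top
print(proj('wrist',[rk(-116,16,42),rk(-116,-16,42),rk(-74,-110,34),rk(-74,110,34)]).round())
"
```

```text
t 13.95 pos [0.5496 0.4495 0.184 ] dist 119.9 ang 0.264 F [-0.   0.4 -0.9] q [-0.61  0.93 -0.62  0.87  0.74  2.02 -1.12] w 0.0703 N 3
[3.0, 39.6, -4.7] [0.088, 0.006, -0.0]
[3.0, 39.0, -8.2] [0.088, 0.006, -0.0]
[3.1, 38.1, -11.5] [0.088, 0.006, -0.0]
[[348. 197.]
 [303. 196.]
 [188. 224.]
 [459. 228.]]
```

```bash
python3 -m inch '[{"dx":3,"dy":40,"dz":-5,"rx":0.09,"ry":0,"rz":0,"grip":70},{"dx":3,"dy":39,"dz":-8,"rx":0.09,"ry":0,"rz":0,"grip":70},{"dx":3,"dy":38,"dz":-11,"rx":0.09,"ry":0,"rz":0,"grip":60},{"dx":0,"dy":0,"dz":0,"rx":0,"ry":0,"rz":0,"grip":60}]'; python3 -c "
from h import *
plan(rk(-104,0,30),YR,tilt(.35,XR))
c=cal('wrist')
cv2.imwrite('pics/w11.png',optics.snapshot('wrist'))
print(proj('wrist',[rk(-116,16,42),rk(-116,-16,42),rk(-74,-110,34),rk(-74,110,34)],c).round())
"
```

```text
clock: 14.35
ee_pos: [0.5511, 0.3689, 0.0949]
tool_rot: [-1.898, 0.082, -0.054]
force: [0.6, -1.6, -0.3]
gripper_width: 0.0597
t 14.35 pos [0.5511 0.3689 0.0949] dist 65.2 ang 0.029 F [ 0.6 -1.6 -0.3] q [-0.27  0.74 -0.73  1.36  0.64  1.53 -1.15] w 0.0597 N 2
[-0.1, 31.7, 7.8] [-0.011, 0.009, 0.002]
[-0.1, 31.6, 8.1] [-0.011, 0.009, 0.002]
[[348. 239.]
 [276. 238.]
 [103. 291.]
 [517. 297.]]
```

View pics/w11.png

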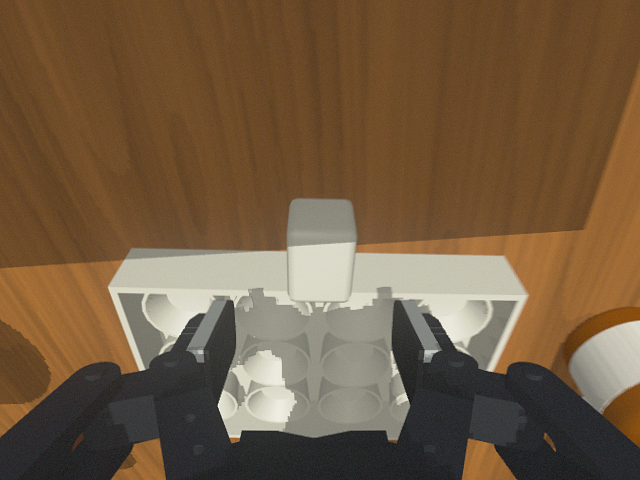

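```bash
python3 -c "
from h import *
plan(rk(-104,4,30),YR,tilt(.6,XR),4)"
```

```text
t 14.4 pos [0.552  0.3731 0.0982] dist 69.0 ang 0.277 F [0.7 0.2 0.6] q [-0.27  0.74 -0.73  1.35  0.64  1.53 -1.15] w 0.0602 N 4
[0.8, 17.0, 3.0] [-0.069, 0.005, 0.002]
[0.8, 16.7, 4.2] [-0.069, 0.005, 0.002]
[0.8, 16.4, 5.3] [-0.069, 0.005, 0.002]
[0.8, 16.0, 6.5] [-0.069, 0.005, 0.002]
```

```bash
python3 -m inch '[{"dx":1,"dy":17,"dz":3,"rx":-0.07,"ry":0.005,"rz":0,"grip":60},{"dx":1,"dy":17,"dz":4,"rx":-0.07,"ry":0.005,"rz":0,"grip":60},{"dx":1,"dy":16,"dz":5,"rx":-0.07,"ry":0.005,"rz":0,"grip":60},{"dx":1,"dy":12,"dz":5,"rx":-0.07,"ry":0.005,"rz":0,"grip":60}]'; python3 -c "
from h import *
plan(rk(-104,4,33),YR,tilt(.6,XR),1)"
```

```text
clock: 14.8
ee_pos: [0.5656, 0.3623, 0.0522]
tool_rot: [-2.165, 0.103, -0.098]
force: [0.4, -0.2, 0.0]
gripper_width: 0.0603
t 14.8 pos [0.5656 0.3623 0.0522] dist 22.4 ang 0.033 F [ 0.4 -0.2  0. ] q [-0.45  0.91 -0.61  1.2   0.76  1.72 -1.21] w 0.0603 N 1
[-12.0, 16.1, 9.9] [-0.004, -0.025, 0.021]
```

```bash
python3 -m inch '[{"dx":-9,"dy":0,"dz":0,"rx":0,"ry":-0.025,"rz":0.02,"grip":60},{"dx":-3,"dy":7,"dz":5,"rx":0,"ry":0,"rz":0,"grip":60},{"dx":0,"dy":7,"dz":5,"rx":0,"ry":0,"rz":0,"grip":60}]'; python3 -c "
from h import *
plan(rk(-104,4,33),YR,tilt(.6,XR),1)
c=cal('wrist')
cv2.imwrite('pics/w12.png',optics.snapshot('wrist'))
"
```

```text
clock: 15.1
ee_pos: [0.5539, 0.3687, 0.0387]
tool_rot: [-2.156, 0.106, -0.06]
force: [-0.3, -0.1, 0.1]
gripper_width: 0.0598
t 15.1 pos [0.5539 0.3687 0.0387] dist 8.3 ang 0.013 F [-0.3 -0.1  0.1] q [-0.45  0.92 -0.62  1.21  0.74  1.71 -1.21] w 0.0598 N 1
[0.8, 8.0, -1.7] [-0.013, 0.001, 0.004]
```

View pics/w12.png

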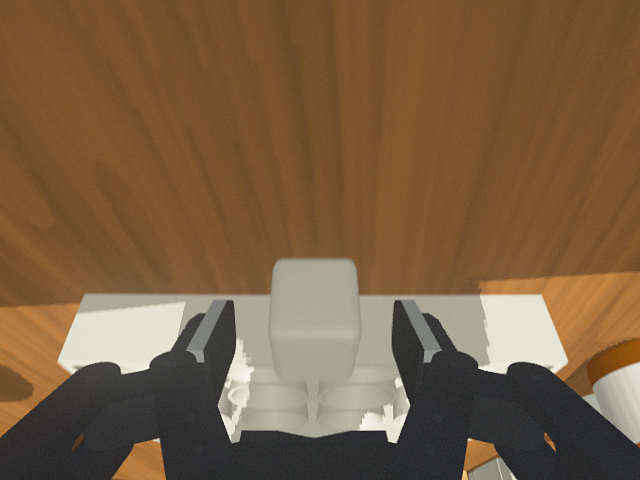

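```bash
python3 -m inch '[{"dx":0,"dy":7,"dz":-1,"rx":0,"ry":0,"rz":0,"grip":55},{"dx":0,"dy":0,"dz":0,"rx":0,"ry":0,"rz":0,"grip":30},{"dx":0,"dy":0,"dz":0,"rx":0,"ry":0,"rz":0,"grip":25},{"dx":0,"dy":0,"dz":0,"rx":0,"ry":0,"rz":0,"grip":25}]' 40; python3 -c "
from h import *
plan(rk(-104,4,33),YR,tilt(.6,XR),1)
c=cal('wrist')
cv2.imwrite('pics/w13.png',optics.snapshot('wrist'))
"
```

```text
clock: 15.55
ee_pos: [0.5547, 0.3623, 0.0345]
tool_rot: [-2.153, 0.108, -0.064]
force: [-0.4, 0.2, -1.6]
gripper_width: 0.0309
t 15.55 pos [0.5547 0.3623 0.0345] dist 1.7 ang 0.016 F [-0.4  0.2 -1.6] q [-0.44  0.92 -0.62  1.23  0.74  1.7  -1.21] w 0.0309 N 1
[-0.6, 1.1, 1.1] [-0.016, -0.002, 0.003]
```

View pics/w13.png

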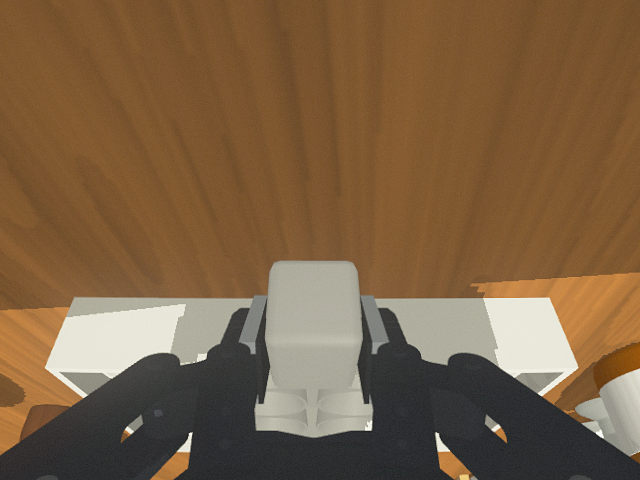

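```bash
python3 -c "
from h import *
plan(cw(-300,0,34),YC,tilt(.6,XC),16)"
```

```text
t 15.6 pos [0.5547 0.3623 0.0345] dist 313.6 ang 0.158 F [ 0.2 -0.  -2.1] q [-0.44  0.92 -0.62  1.23  0.75  1.7  -1.21] w 0.0316 N 16
[3.4, 10.7, -16.1] [-0.001, -0.008, -0.005]
[3.2, 10.7, -16.1] [-0.001, -0.008, -0.005]
[3.0, 10.8, -16.1] [-0.001, -0.008, -0.005]
[2.9, 10.8, -16.1] [-0.001, -0.008, -0.005]
[2.7, 10.8, -16.1] [-0.001, -0.008, -0.005]
[2.5, 10.8, -16.1] [-0.001, -0.008, -0.005]
[2.3, 10.9, -16.2] [-0.001, -0.008, -0.005]
[2.1, 10.9, -16.2] [-0.001, -0.008, -0.005]
[1.9, 10.9, -16.2] [-0.001, -0.008, -0.005]
[1.7, 10.9, -16.2] [-0.001, -0.008, -0.005]
[1.5, 11.0, -16.2] [-0.001, -0.008, -0.005]
[1.3, 11.0, -16.2] [-0.001, -0.008, -0.005]
[1.1, 11.0, -16.2] [-0.001, -0.008, -0.005]
[0.9, 11.0, -16.2] [-0.001, -0.008, -0.005]
[0.7, 11.1, -16.2] [-0.001, -0.008, -0.005]
[0.5, 11.1, -16.2] [-0.001, -0.008, -0.005]
```

```bash
python3 -m inch '[{"dx":2,"dy":5,"dz":-8,"rx":0,"ry":-0.008,"rz":-0.005,"grip":25},{"dx":3,"dy":10.7,"dz":-16.1,"rx":0,"ry":-0.008,"rz":-0.005,"grip":25},{"dx":3,"dy":10.7,"dz":-16.1,"rx":0,"ry":-0.008,"rz":-0.005,"grip":25},{"dx":3,"dy":10.8,"dz":-16.1,"rx":0,"ry":-0.008,"rz":-0.005,"grip":25},{"dx":3,"dy":10.8,"dz":-16.1,"rx":0,"ry":-0.008,"rz":-0.005,"grip":25}]'; python3 -c "
from h import *
plan(cw(-300,0,34),YC,tilt(.6,XC))
cv2.imwrite('pics/s14.png',optics.snapshot('side'))"
```

```text
clock: 16.1
ee_pos: [0.5603, 0.2762, 0.0347]
tool_rot: [-2.149, 0.048, -0.029]
force: [-0.5, 2.4, 0.3]
gripper_width: 0.0314
t 16.1 pos [0.5603 0.2762 0.0347] dist 227.3 ang 0.103 F [-0.5  2.4  0.3] q [-0.3   0.81 -0.63  1.43  0.77  1.59 -1.14] w 0.0314 N 6
[4.6, 20.7, -31.4] [-0.004, -0.014, -0.009]
[4.0, 20.8, -31.4] [-0.004, -0.014, -0.009]
[3.3, 21.0, -31.4] [-0.004, -0.014, -0.009]
[2.7, 21.1, -31.4] [-0.004, -0.014, -0.009]
[2.1, 21.2, -31.3] [-0.004, -0.014, -0.009]
[1.4, 21.4, -31.3] [-0.004, -0.014, -0.009]
```

View pics/s14.png

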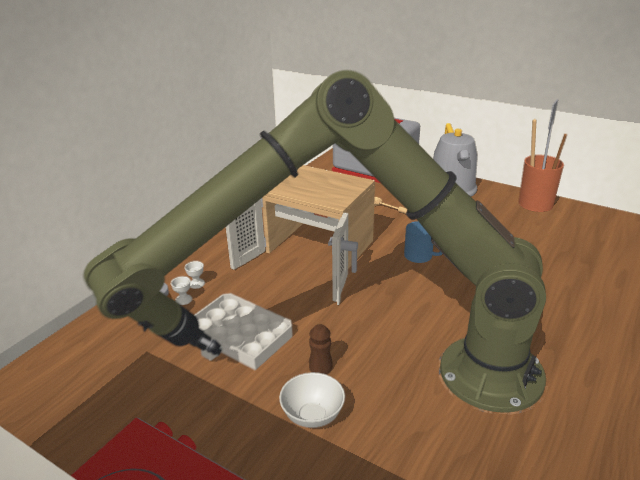

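```bash
python3 -m inch '[{"dx":3,"dy":12,"dz":-18,"rx":0,"ry":-0.01,"rz":-0.005,"grip":25},{"dx":3,"dy":12,"dz":-18,"rx":0,"ry":-0.01,"rz":-0.005,"grip":25},{"dx":3,"dy":12,"dz":-18,"rx":0,"ry":-0.01,"rz":-0.005,"grip":25},{"dx":2,"dy":12,"dz":-18,"rx":0,"ry":-0.01,"rz":-0.005,"grip":25},{"dx":2,"dy":12,"dz":-18,"rx":0,"ry":-0.01,"rz":-0.005,"grip":25},{"dx":2,"dy":12,"dz":-18,"rx":0,"ry":-0.01,"rz":-0.005,"grip":25},{"dx":2,"dy":12,"dz":-18,"rx":0,"ry":-0.01,"rz":-0.005,"grip":25}]'; python3 -c "
from h import *
plan(cw(-300,0,34),YC,tilt(.6,XC))"
```

```text
clock: 16.85
ee_pos: [0.5778, 0.1196, 0.0351]
tool_rot: [-2.147, -0.042, 0.024]
force: [-0.6, 2.0, -0.2]
gripper_width: 0.0314
t 16.85 pos [0.5778 0.1196 0.0351] dist 70.0 ang 0.028 F [-0.6  2.  -0.2] q [-0.06  0.65 -0.61  1.67  0.84  1.41 -0.96] w 0.0314 N 2
[-1.5, 19.5, -29.0] [-0.012, -0.006, -0.004]
[-1.8, 19.9, -28.8] [-0.012, -0.006, -0.004]
```

```bash
python3 -m inch '[{"dx":-2,"dy":12,"dz":-18,"rx":-0.006,"ry":-0.003,"rz":-0.002,"grip":25},{"dx":-2,"dy":9,"dz":-13,"rx":-0.006,"ry":-0.003,"rz":-0.002,"grip":25},{"dx":0,"dy":0,"dz":0,"rx":0,"ry":0,"rz":0,"grip":25}]'; python3 -c "
from h import *
t=optics.snapshot('top'); plan(cw(-300,0,34),YC,tilt(.6,XC))
cv2.imwrite('pics/t15.png',t); cv2.imwrite('pics/t15a.png',cv2.resize(t[130:280,220:400],None,fx=4,fy=4,interpolation=cv2.INTER_CUBIC))
cv2.imwrite('pics/w15.png',optics.snapshot('wrist'))
cv2.imwrite('pics/s15.png',cv2.resize(optics.snapshot('side')[160:340,170:390],None,fx=3.3,fy=3.3,interpolation=cv2.INTER_CUBIC))"
```

```text
clock: 17.15
ee_pos: [0.5756, 0.0764, 0.0343]
tool_rot: [-2.161, -0.047, 0.025]
force: [-0.6, -1.4, -1.6]
gripper_width: 0.0312
t 17.2 pos [0.5758 0.0778 0.0343] dist 28.3 ang 0.015 F [-0.2 -0.4 -2.9] q [-0.01  0.62 -0.6   1.73  0.86  1.37 -0.93] w 0.0313 N 1
[0.6, 16.0, -23.4] [-0.01, -0.009, -0.005]
```

View pics/t15a.png

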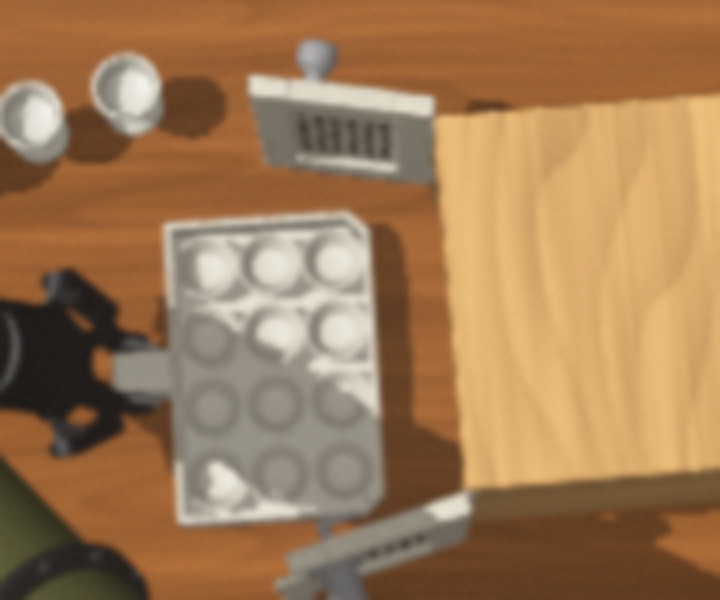

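View pics/s15.png

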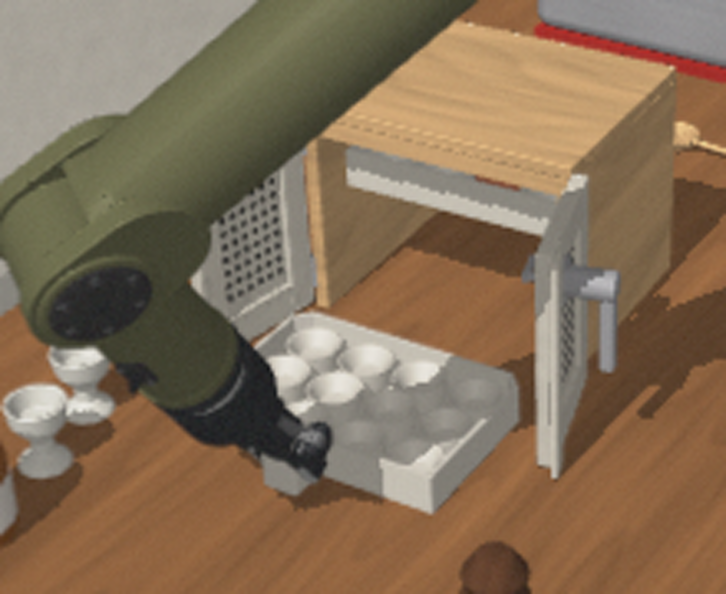

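View pics/w15.png

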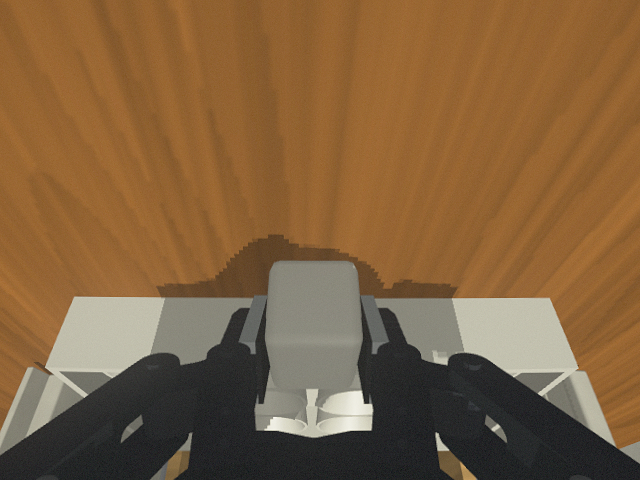

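```bash
python3 - <<'E'
from h import *
from scipy.optimize import least_squares
def T(p,L): 
    c,s=np.cos(p[2]),np.sin(p[2]); return np.c_[p[0]+c*L[:,0]-s*L[:,1],p[1]+s*L[:,0]+c*L[:,1],L[:,2]]
def fit(L,uv,n,p0):
    f=lambda p:(proj(n,T(p,L))-uv).ravel(); q=least_squares(f,p0); return q.x,f(q.x).reshape(-1,2).round(1).tolist()
R=np.array([[-74,110,34],[-74,-110,34],[60,110,34],[74,96,34],[74,-96,34],[60,-110,34]])/1e3
uv=np.array([[164,223],[180,523],[348,211],[372,232],[384,497],[365,515]])/4+[220-.375,130-.375]
x,e=fit(R,uv,'top',[.57,-.03,-1.52]); print(x,e)
c,s=np.cos(CY),np.sin(CY); d=x[:2]-CB; print('rack in cup',(c*d[0]+s*d[1])*1e3,(-s*d[0]+c*d[1])*1e3,x[2]-CY)
p,Rr,_=pose(); tx=Rr.as_matrix()[:,0]; print('tool yaw',np.arctan2(tx[1],tx[0])-np.pi/2-CY)
d=p[:2]-CB; print('tcp cup',(c*d[0]+s*d[1])*1e3,(-s*d[0]+c*d[1])*1e3)
# roof front corners + roof back again in this picture
side=np.array([[318,303],[331,307]])/3.3+[170-.35,160-.35]; P=onz('side',side,0); 
for q in P:
    d=q[:2]-CB; print('side wall base cup',(c*d[0]+s*d[1])*1e3,(-s*d[0]+c*d[1])*1e3)
# rack right rear bottom & right lead edges in side
side=np.array([[433,513],[384,490],[303,313]])/3.3+[170-.35,160-.35]
for q,z in zip(side,(0,0,.034)):
    q=onz('side',[q],z)[0]; d=q[:2]-CB; print('side rack pts cup',(c*d[0]+s*d[1])*1e3,(-s*d[0]+c*d[1])*1e3)
E
```

```text
[ 0.57522596 -0.02652444 -1.54351862] [[0.6, 0.3], [-0.4, 0.3], [0.4, 0.7], [-0.5, -0.1], [-0.0, -0.9], [0.1, -0.2]]
rack in cup -224.16837345515233 -6.506353285598187 -0.02751862092110202
tool yaw -0.007664570727446085
tcp cup -330.94385759760365 0.11908602853935926
side wall base cup -99.18848656714532 126.46892560491871
side wall base cup -99.4013656298621 112.64932476825317
side rack pts cup -304.33507391317374 -111.64992835554605
side rack pts cup -297.75311923318975 -64.28594948094317
side rack pts cup -161.18782388139536 98.09348625612968
```

```bash
python3 - <<'E'
from h import *
t=cv2.imread('pics/t15.png').astype(float)
w=cv2.GaussianBlur(t[:,:,0],(0,0),.6)  # blue: wood low, white high
def cross(line,thr=None,first=True):
    d=np.diff(line); k=np.argmax(d) if first else np.argmin(d)
    k0=max(k-2,0); s=np.abs(d[k0:k+3]); return (k0+np.arange(len(s)))@s/s.sum()+.5
def cupc(P):
    c,s=np.cos(CY),np.sin(CY); d=P[:,:2]-CB; return np.c_[c*d[:,0]+s*d[:,1],-s*d[:,0]+c*d[:,1]]*1e3
# rear edge: rows 190..212, 236..256
def robust(x,y):
    m=np.ones(len(x),bool)
    for _ in range(5):
        p=np.polyfit(x[m],y[m],1); e=y-np.polyval(p,x); m=abs(e)<max(2*np.std(e[m]),.3)
    return p,m.sum(),np.std(e[m])
rows=np.r_[188:212,236:257]; u=np.array([250+cross(w[r_,250:275]) for r_ in rows]); 
P=cupc(onz('top',np.c_[u,rows],.034)); print('rear edge x=a*y+b',robust(P[:,1],P[:,0]))
cols=np.arange(266,305); v=np.array([176+cross(w[176:194,c_]) for c_ in cols]); P=cupc(onz('top',np.c_[cols,v],.034)); print('left side y=a*x+b',robust(P[:,0]+224,P[:,1]))
v=np.array([245+cross(w[245:268,c_],first=False) for c_ in np.arange(268,294)]); P=cupc(onz('top',np.c_[np.arange(268,294),v],.034)); print('right side',robust(P[:,0]+224,P[:,1]), P[::6].round(1).tolist())
# roof left side and right top edge
g=w
cols=np.arange(336,395); v=np.array([148+cross(g[148:166,c_]) for c_ in cols]); P=cupc(onz('top',np.c_[cols,v],.2)); print('roof left',robust(P[:,0],P[:,1]))
rows=np.arange(162,245); u=np.array([322+cross(g[r_,322:345]) for r_ in rows]); P=cupc(onz('top',np.c_[u,rows],.2)); print('roof front',robust(P[:,1],P[:,0]))
rows=np.arange(162,240); u=np.array([395+cross(g[r_,395:420],first=False) for r_ in rows]); P=cupc(onz('top',np.c_[u,rows],.2)); print('roof back',robust(P[:,1],P[:,0]))
cols=np.arange(345,405); v=np.array([240+cross(g[240:260,c_],first=False) for c_ in cols]); P=cupc(onz('top',np.c_[cols,v],.2)); print('roof right',robust(P[:,0],P[:,1]))
E
```

```text
rear edge x=a*y+b (array([ 1.96001308e-02, -2.99929080e+02]), np.int64(36), np.float64(0.31718131442545466))
left side y=a*x+b (array([-1.95818249e-02,  1.05859920e+02]), np.int64(29), np.float64(0.1249743651165908))
right side (array([-1.29433546e-02, -1.16829352e+02]), np.int64(23), np.float64(0.26210700696018174)) [[-290.3, -115.5], [-273.1, -116.0], [-255.8, -115.7], [-238.6, -116.4], [-221.5, -117.1]]
roof left (array([2.45542848e-03, 1.24087332e+02]), np.int64(54), np.float64(0.42211599552147155))
roof front (array([ 2.96977391e-03, -9.99759237e+01]), np.int64(77), np.float64(0.493303480603305))
roof back (array([-7.69421810e-04,  1.00035903e+02]), np.int64(75), np.float64(0.3311714018270955))
roof right (array([ 2.12751449e-03, -1.25054075e+02]), np.int64(60), np.float64(0.27356478043708593))
```

```bash
cat >> h.py <<'E'
Y2=Ro.from_euler('z',.011).apply(YC); X2=Ro.from_euler('z',.011).apply(XC)
def tc():
    p,R,s=pose(); c,sn=np.cos(CY),np.sin(CY); d=p[:2]-CB; tx=R.as_matrix()[:,0]
    print('tcp cup',np.round([(c*d[0]+sn*d[1])*1e3,(-sn*d[0]+c*d[1])*1e3],1),'yawrel',round(np.arctan2(tx[1],tx[0])-np.pi/2-CY,4),'tq',s['wrist_torque'].round(2))
E
python3 -c "
from h import *
tc();plan(cw(-290,1.6,34.5),Y2,tilt(.6,X2),3)"
```

```text
tcp cup [-3.309e+02  1.000e-01] yawrel -0.0077 tq [ 0.98 -0.04 -0.06]
t 17.3 pos [0.576  0.0805 0.0344] dist 41.0 ang 0.023 F [ 0.3 -0.9 -1.6] q [-0.01  0.62 -0.6   1.73  0.86  1.37 -0.93] w 0.0314 N 3
[0.6, 7.5, -11.4] [-0.004, -0.005, -0.003]
[0.5, 7.6, -11.4] [-0.004, -0.005, -0.003]
[0.4, 7.6, -11.3] [-0.004, -0.005, -0.003]
```

```bash
python3 -m inch '[{"dx":0.6,"dy":7.5,"dz":-11.4,"rx":-0.004,"ry":-0.006,"rz":-0.004,"grip":25},{"dx":0.5,"dy":7.6,"dz":-11.4,"rx":-0.004,"ry":-0.006,"rz":-0.004,"grip":25},{"dx":0.4,"dy":7.6,"dz":-11.3,"rx":-0.004,"ry":-0.006,"rz":-0.004,"grip":25}]'; python3 -c "
from h import *
tc();plan(cw(-250,1.6,34.5),Y2,tilt(.6,X2),4)"
```

```text
clock: 17.6
ee_pos: [0.5806, 0.0442, 0.034]
tool_rot: [-2.164, -0.087, 0.043]
force: [-0.6, -0.8, -1.5]
gripper_width: 0.0315
tcp cup [-294.5    2.7] yawrel 0.0245 tq [1.23 0.04 0.03]
t 17.6 pos [0.5806 0.0442 0.034 ] dist 44.5 ang 0.015 F [-0.6 -0.8 -1.5] q [ 0.04  0.59 -0.59  1.77  0.89  1.32 -0.87] w 0.0315 N 4
[-0.6, 6.1, -9.3] [-0.001, 0.003, 0.002]
[-0.5, 6.1, -9.3] [-0.001, 0.003, 0.002]
[-0.5, 6.2, -9.3] [-0.001, 0.003, 0.002]
[-0.4, 6.2, -9.2] [-0.001, 0.003, 0.002]
```

```bash
python3 -m inch '[{"dx":-0.8,"dy":6.1,"dz":-9.3,"rx":0,"ry":0.004,"rz":0.002,"grip":25},{"dx":-0.4,"dy":6.2,"dz":-9.3,"rx":0,"ry":0.003,"rz":0.002,"grip":25},{"dx":-0.3,"dy":6.2,"dz":-9.3,"rx":0,"ry":0.002,"rz":0.001,"grip":25},{"dx":0,"dy":3,"dz":-4.5,"rx":0,"ry":0,"rz":0,"grip":25}]'; python3 -c "
from h import *
tc();t=optics.snapshot('top');cv2.imwrite('pics/t16.png',t);plan(cw(-220,1.6,34.5),Y2,tilt(.6,X2),4);tc()
cv2.imwrite('pics/t16a.png',cv2.resize(t[130:280,220:400],None,fx=4,fy=4,interpolation=cv2.INTER_CUBIC))"
```

```text
clock: 18.0
ee_pos: [0.5814, -0.0015, 0.0341]
tool_rot: [-2.166, -0.071, 0.035]
force: [-0.4, -0.2, -2.9]
gripper_width: 0.0313
tcp cup [-248.8    1. ] yawrel 0.01 tq [ 1.26  0.13 -0.05]
t 18.05 pos [ 0.5814 -0.0024  0.0342] dist 27.9 ang 0.004 F [-0.8 -1.7 -2.1] q [ 0.1   0.57 -0.57  1.8   0.9   1.28 -0.83] w 0.0311 N 4
[0.1, 3.9, -5.8] [-0.001, -0.001, 0.0]
[0.1, 3.9, -5.8] [-0.001, -0.001, 0.0]
[0.1, 3.9, -5.8] [-0.001, -0.001, 0.0]
[0.1, 3.9, -5.8] [-0.001, -0.001, 0.0]
tcp cup [-247.9    1. ] yawrel 0.0089 tq [ 1.13  0.12 -0.04]
```

View pics/t16a.png

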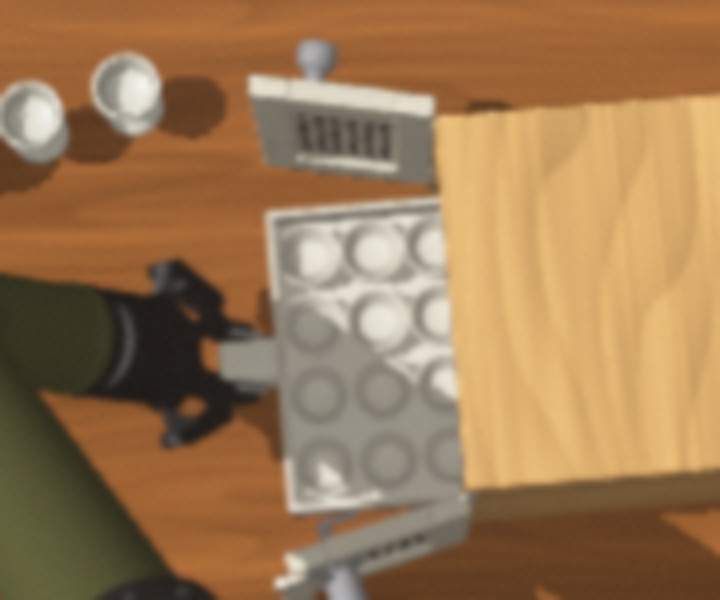

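```bash
cat > edge.py <<'E'
from h import *
def cross(line):
    d=np.diff(line); k=np.argmax(d); k0=max(k-2,0); s=np.abs(d[k0:k+3]); return (k0+np.arange(len(s)))@s/s.sum()+.5
def cupc(P):
    c,s=np.cos(CY),np.sin(CY); d=P[:,:2]-CB; return np.c_[c*d[:,0]+s*d[:,1],-s*d[:,0]+c*d[:,1]]*1e3
def robust(x,y):
    m=np.ones(len(x),bool)
    for _ in range(5):
        p=np.polyfit(x[m],y[m],1); e=y-np.polyval(p,x); m=abs(e)<max(2*np.std(e[m]),.3)
    return p.round(4),m.sum(),np.std(e[m]).round(2)
E
python3 - <<'E'
from edge import *
w=cv2.GaussianBlur(cv2.imread('pics/t16.png')[:,:,0].astype(float),(0,0),.6)
rows=np.r_[186:212,234:254]; u=np.array([278+cross(w[r_,278:300]) for r_ in rows]); P=cupc(onz('top',np.c_[u,rows],.034)); print('rear',robust(P[:,1],P[:,0]))
cols=np.arange(292,328); v=np.array([176+cross(w[176:192,c_]) for c_ in cols]); P=cupc(onz('top',np.c_[cols,v],.034)); print('left',robust(P[:,0]+140,P[:,1]),P[::8].round(1).tolist())
E
```

```text
rear (array([-3.800000e-03, -2.230113e+02]), np.int64(46), np.float64(0.62))
left (array([5.70000e-03, 1.09878e+02]), np.int64(25), np.float64(0.15)) [[-204.5, 109.5], [-181.0, 110.4], [-157.7, 109.8], [-134.3, 109.7], [-110.8, 110.7]]
```

```bash
python3 -m inch '[{"dx":0,"dy":6,"dz":-9,"rx":0,"ry":0,"rz":0,"grip":25},{"dx":0,"dy":8,"dz":-12,"rx":0,"ry":0,"rz":0,"grip":25},{"dx":0,"dy":8,"dz":-12,"rx":0,"ry":0,"rz":0,"grip":25},{"dx":0,"dy":8,"dz":-12,"rx":0,"ry":0,"rz":0,"grip":25}]'; python3 -c "
from h import *
tc();plan(cw(-140,1,34.5),Ro.from_euler('z',.008).apply(YC),tilt(.6,Ro.from_euler('z',.008).apply(XC)),4)"
```

```text
clock: 18.45
ee_pos: [0.5852, -0.0574, 0.0342]
tool_rot: [-2.165, -0.074, 0.038]
force: [0.1, 0.5, -3.5]
gripper_width: 0.0313
tcp cup [-192.8    1.8] yawrel 0.0131 tq [1.26 0.08 0.01]
t 18.45 pos [ 0.5852 -0.0574  0.0342] dist 52.8 ang 0.007 F [ 0.1  0.5 -3.5] q [ 0.18  0.54 -0.55  1.84  0.92  1.22 -0.76] w 0.0313 N 4
[-0.4, 7.3, -11.0] [-0.001, 0.001, 0.001]
[-0.4, 7.4, -11.0] [-0.001, 0.001, 0.001]
[-0.3, 7.4, -10.9] [-0.001, 0.001, 0.001]
[-0.3, 7.4, -10.9] [-0.001, 0.001, 0.001]
```

```bash
python3 -m inch '[{"dx":-0.5,"dy":7.3,"dz":-11,"rx":0,"ry":0.002,"rz":0.001,"grip":25},{"dx":-0.4,"dy":7.4,"dz":-11,"rx":0,"ry":0.002,"rz":0.001,"grip":25},{"dx":-0.3,"dy":7.4,"dz":-11,"rx":0,"ry":0.001,"rz":0.001,"grip":25},{"dx":-0.3,"dy":7.4,"dz":-11,"rx":0,"ry":0.001,"rz":0.001,"grip":25}]'; python3 -c "
from h import *
tc();plan(cw(-100,1,34.5),Ro.from_euler('z',.008).apply(YC),tilt(.6,Ro.from_euler('z',.008).apply(XC)),4)
cv2.imwrite('pics/t17.png',cv2.resize(optics.snapshot('top')[130:280,220:400],None,fx=4,fy=4,interpolation=cv2.INTER_CUBIC))
cv2.imwrite('pics/s17.png',cv2.resize(optics.snapshot('side')[120:300,190:390],None,fx=3.5,fy=3.3,interpolation=cv2.INTER_CUBIC))"
```

```text
clock: 18.85
ee_pos: [0.5866, -0.1168, 0.0344]
tool_rot: [-2.166, -0.063, 0.033]
force: [0.2, 0.7, -4.2]
gripper_width: 0.0317
tcp cup [-1.334e+02 -1.000e-01] yawrel 0.003 tq [ 1.34 -0.04  0.15]
t 18.85 pos [ 0.5866 -0.1168  0.0344] dist 33.4 ang 0.007 F [ 0.2  0.7 -4.2] q [ 0.26  0.52 -0.52  1.85  0.94  1.17 -0.7 ] w 0.0317 N 4
[0.3, 4.7, -6.9] [-0.001, -0.001, -0.001]
[0.2, 4.7, -6.9] [-0.001, -0.001, -0.001]
[0.2, 4.7, -6.9] [-0.001, -0.001, -0.001]
[0.2, 4.7, -6.9] [-0.001, -0.001, -0.001]
```

View pics/s17.png

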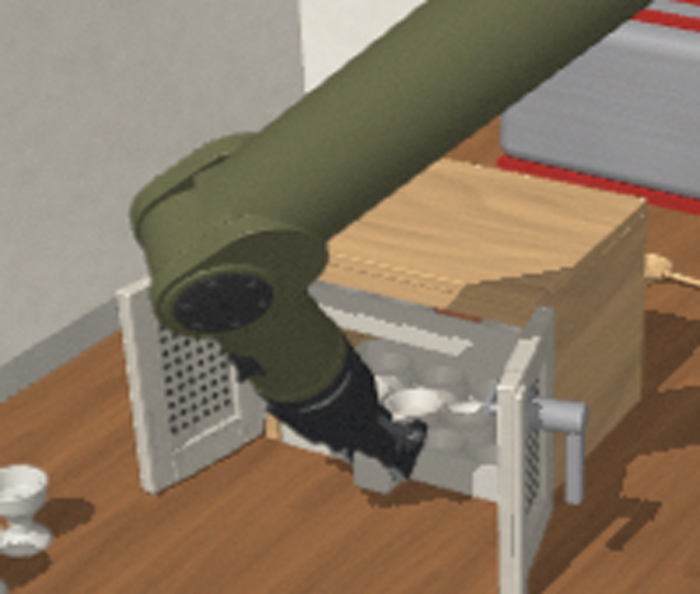

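View pics/t17.png

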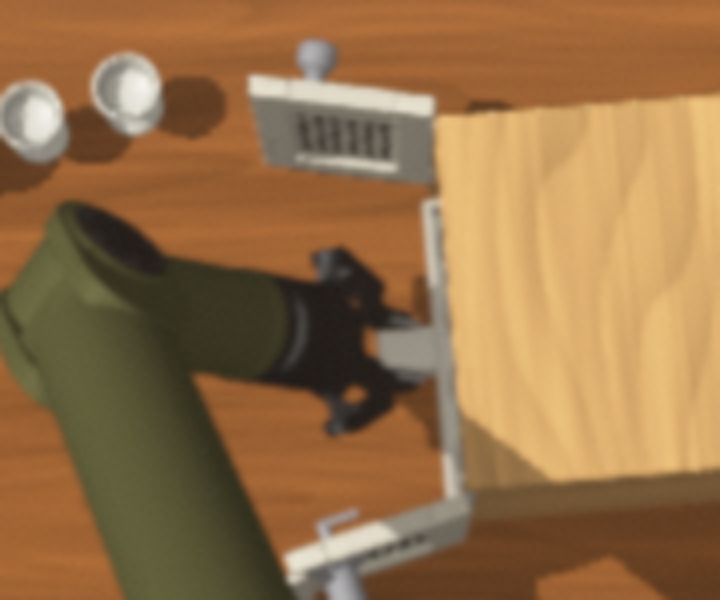

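```bash
python3 -m inch '[{"dx":0.4,"dy":4.7,"dz":-6.9,"rx":0,"ry":-0.001,"rz":-0.001,"grip":25},{"dx":0.3,"dy":4.7,"dz":-6.9,"rx":0,"ry":-0.001,"rz":-0.001,"grip":25},{"dx":0.2,"dy":4.7,"dz":-6.9,"rx":0,"ry":-0.001,"rz":-0.001,"grip":25},{"dx":0,"dy":3,"dz":-4.5,"rx":0,"ry":0,"rz":0,"grip":25}]'; python3 -c "
from h import *
tc();plan(cw(-84,1,34.5),Ro.from_euler('z',.008).apply(YC),tilt(.6,Ro.from_euler('z',.008).apply(XC)),4)"
```

```text
clock: 19.35
ee_pos: [0.5896, -0.1489, 0.0345]
tool_rot: [-2.166, -0.068, 0.034]
force: [-0.7, -0.3, -3.0]
gripper_width: 0.0314
tcp cup [-101.2    1.1] yawrel 0.0075 tq [ 1.31  0.07 -0.  ]
t 19.35 pos [ 0.5896 -0.1489  0.0345] dist 17.2 ang 0.005 F [-0.7 -0.3 -3. ] q [ 0.3   0.51 -0.5   1.86  0.95  1.13 -0.65] w 0.0314 N 4
[-0.1, 2.4, -3.6] [-0.001, -0.0, 0.0]
[-0.1, 2.4, -3.6] [-0.001, -0.0, 0.0]
[-0.1, 2.4, -3.6] [-0.001, -0.0, 0.0]
[-0.1, 2.4, -3.6] [-0.001, -0.0, 0.0]
```

```bash
python3 -m inch '[{"dx":0,"dy":2.4,"dz":-3.6,"rx":0,"ry":0,"rz":0,"grip":25},{"dx":0,"dy":2.4,"dz":-3.6,"rx":0,"ry":0,"rz":0,"grip":25},{"dx":0,"dy":2.4,"dz":-3.6,"rx":0,"ry":0,"rz":0,"grip":25}]'; python3 -c "
from h import *
tc();print(r.sense()['force'])"
```

```text
clock: 19.65
ee_pos: [0.5902, -0.1628, 0.0344]
tool_rot: [-2.165, -0.068, 0.035]
force: [0.8, -0.2, -2.6]
gripper_width: 0.0314
tcp cup [-87.2   1. ] yawrel 0.0076 tq [ 1.27  0.09 -0.02]
[ 0.83659773 -0.19949399 -2.64215164]
```

```bash
python3 -m inch '[{"dx":0,"dy":1.5,"dz":-2.2,"rx":0,"ry":0,"rz":0,"grip":25},{"dx":0,"dy":1.5,"dz":-2.2,"rx":0,"ry":0,"rz":0,"grip":25}]'; python3 -c "
from h import *
tc();print(r.sense()['force'])"
```

```text
clock: 19.85
ee_pos: [0.5905, -0.1687, 0.0343]
tool_rot: [-2.165, -0.068, 0.035]
force: [-0.5, 0.3, -3.3]
gripper_width: 0.0315
tcp cup [-81.3   1. ] yawrel 0.0074 tq [ 1.28  0.1  -0.03]
[-0.48868393  0.28110129 -3.32594541]
```

```bash
python3 -m inch '[{"dx":0,"dy":1,"dz":-1.6,"rx":0,"ry":0,"rz":0,"grip":25},{"dx":0,"dy":1,"dz":-1.6,"rx":0,"ry":0,"rz":0,"grip":25}]'; python3 -c "
from h import *
tc();print(r.sense()['force'])"
```

```text
clock: 20.05
ee_pos: [0.5905, -0.1692, 0.0341]
tool_rot: [-2.161, -0.069, 0.036]
force: [-3.2, 5.9, 0.9]
gripper_width: 0.0317
tcp cup [-80.9   0.9] yawrel 0.0089 tq [ 1.56  0.56 -0.53]
[-3.18726559  5.9155302   0.92809531]
```

```bash
python3 -m inch '[{"dx":0,"dy":1.5,"dz":-2.3,"rx":0,"ry":0,"rz":0,"grip":25},{"dx":0,"dy":1.5,"dz":-2.3,"rx":0,"ry":0,"rz":0,"grip":25},{"dx":0,"dy":0,"dz":0,"rx":0,"ry":0,"rz":0,"grip":25}]'; python3 -c "
from h import *
tc();print(r.sense()['force'])
cv2.imwrite('pics/w18.png',optics.snapshot('wrist'))
cv2.imwrite('pics/t18.png',cv2.resize(optics.snapshot('top')[130:280,220:400],None,fx=4,fy=4,interpolation=cv2.INTER_CUBIC))"
```

```text
clock: 20.35
ee_pos: [0.5906, -0.1689, 0.0347]
tool_rot: [-2.157, -0.071, 0.037]
force: [-0.3, -0.2, -3.2]
gripper_width: 0.0309
tcp cup [-81.2   1. ] yawrel 0.0111 tq [ 0.84 -0.04 -0.08]
[-0.30159604 -0.21361022 -3.15002247]
```

View pics/w18.png

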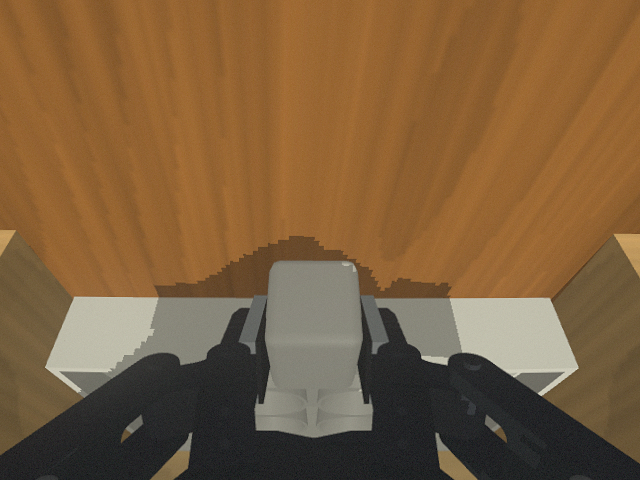

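View pics/t18.png

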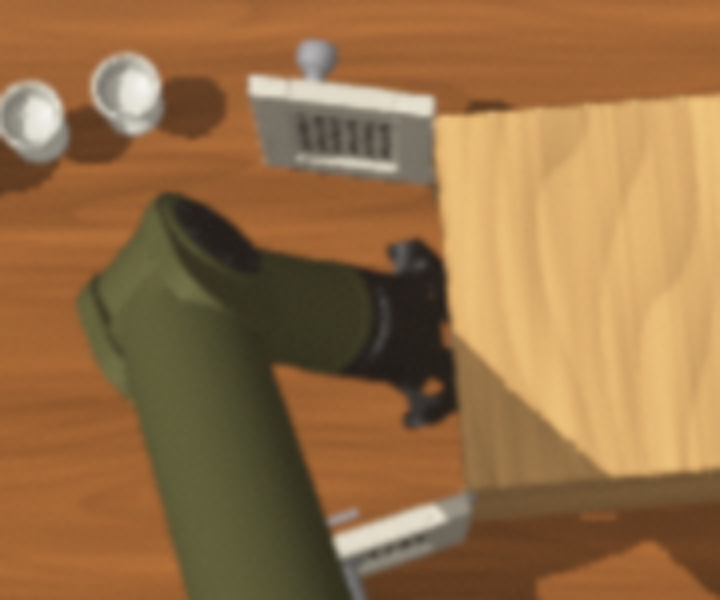

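```bash
python3 -m inch '[{"dx":0,"dy":1.6,"dz":-2.4,"rx":0,"ry":0.002,"rz":0.001,"grip":25},{"dx":0,"dy":2.5,"dz":-4,"rx":0,"ry":0.002,"rz":0.001,"grip":25},{"dx":0,"dy":2.5,"dz":-4,"rx":0,"ry":0.002,"rz":0.001,"grip":25}]'; python3 -c "
from h import *
tc();print(r.sense()['force'])"
```

```text
clock: 20.75
ee_pos: [0.5915, -0.1693, 0.0341]
tool_rot: [-2.144, -0.071, 0.037]
force: [-5.7, 13.5, 5.7]
gripper_width: 0.0311
tcp cup [-80.7   1.9] yawrel 0.0107 tq [ 1.73  1.19 -1.03]
[-5.73197997 13.45982724  5.70469024]
```

```bash
python3 -m inch '[{"dx":0,"dy":0,"dz":0,"rx":0,"ry":0,"rz":0,"grip":25},{"dx":0,"dy":0,"dz":0,"rx":0,"ry":0,"rz":0,"grip":55},{"dx":0,"dy":0,"dz":0,"rx":0,"ry":0,"rz":0,"grip":55},{"dx":0,"dy":-12,"dz":8,"rx":0,"ry":0,"rz":0,"grip":55},{"dx":0,"dy":-20,"dz":15,"rx":0,"ry":0,"rz":0,"grip":55},{"dx":0,"dy":-20,"dz":15,"rx":0,"ry":0,"rz":0,"grip":55},{"dx":0,"dy":-20,"dz":10,"rx":0,"ry":0,"rz":0,"grip":55}]'; python3 -c "
from h import *
tc();print(r.sense()['force'],r.sense()['gripper_width'])
c=cal('wrist');cv2.imwrite('pics/w19.png',optics.snapshot('wrist'))
print(proj('wrist',[cw(-96,16,42),cw(-96,-16,42),cw(-54,110,0),cw(-54,-110,0),cw(-54,-110,34),cw(-54,110,34),cw(-100,113,0),cw(-100,-113,0)],c).round())"
```

```text
clock: 21.45
ee_pos: [0.5862, -0.0932, 0.0717]
tool_rot: [-2.152, -0.064, 0.032]
force: [-0.6, 0.3, 0.0]
gripper_width: 0.0551
tcp cup [-156.9    0.8] yawrel 0.0037 tq [ 0.58  0.01 -0.03]
[-0.60898467  0.26198111  0.00986186] 0.05507959683622121
[[341. 340.]
 [279. 340.]
 [476. 309.]
 [145. 309.]
 [131. 357.]
 [489. 357.]
 [505. 269.]
 [115. 268.]]
```

View pics/w19.png

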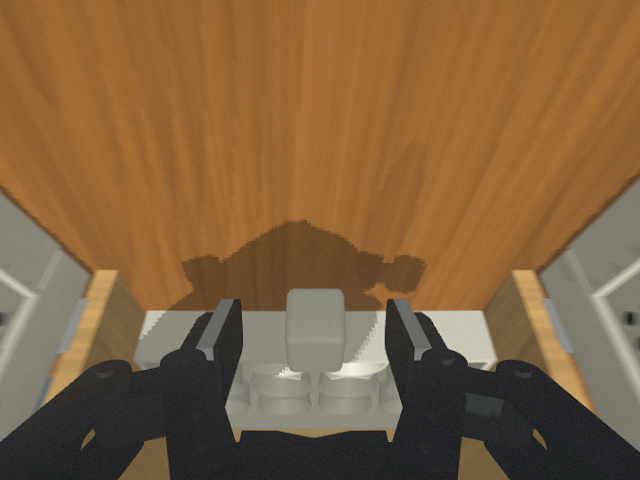

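```bash
python3 -m inch '[{"dx":0,"dy":-25,"dz":25,"rx":0,"ry":0,"rz":0,"grip":55},{"dx":0,"dy":-30,"dz":30,"rx":0,"ry":0,"rz":0,"grip":55},{"dx":0,"dy":-30,"dz":25,"rx":0,"ry":0,"rz":0,"grip":55},{"dx":0,"dy":0,"dz":0,"rx":0,"ry":0,"rz":0,"grip":55},{"dx":0,"dy":0,"dz":0,"rx":0,"ry":0,"rz":0,"grip":55},{"dx":0,"dy":0,"dz":0,"rx":0,"ry":0,"rz":0,"grip":55}]'; python3 -c "
from h import *
tc()
c=cal('wrist');w=optics.snapshot('wrist');cv2.imwrite('pics/w20.png',w)
print(proj('wrist',[cw(-96,16,42),cw(-96,-16,42),cw(-54,110,0),cw(-54,-110,0),cw(-100,113,0),cw(-100,-113,0)],c).round(1))
cv2.imwrite('pics/w20a.png',cv2.resize(w[270:420,150:470],None,fx=2.5,fy=2.5,interpolation=cv2.INTER_CUBIC))
cv2.imwrite('pics/s20.png',optics.snapshot('side'));cv2.imwrite('pics/t20.png',optics.snapshot('top'))"
```

```text
clock: 22.1
ee_pos: [0.582, 0.0308, 0.105]
tool_rot: [-2.15, -0.078, 0.026]
force: [-0.8, -0.2, -0.0]
gripper_width: 0.0551
tcp cup [-281.1    3.4] yawrel 0.0116 tq [ 0.59  0.06 -0.04]
[[324.8 371. ]
 [285.1 371.3]
 [419.9 344.7]
 [189.9 345.9]
 [434.7 321.3]
 [174.4 322.5]]
```

View pics/w20a.png

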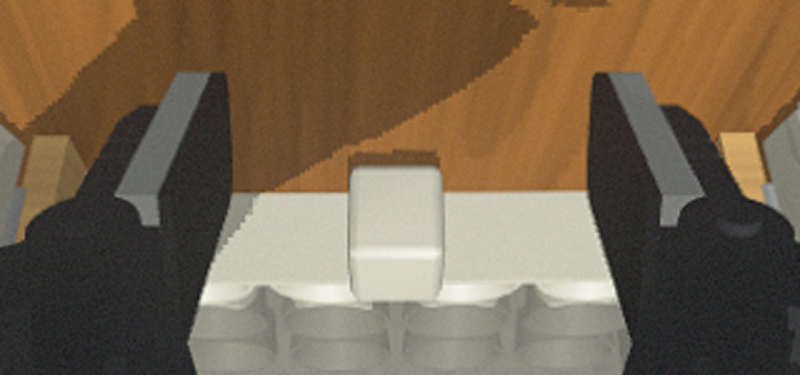

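View pics/s20.png

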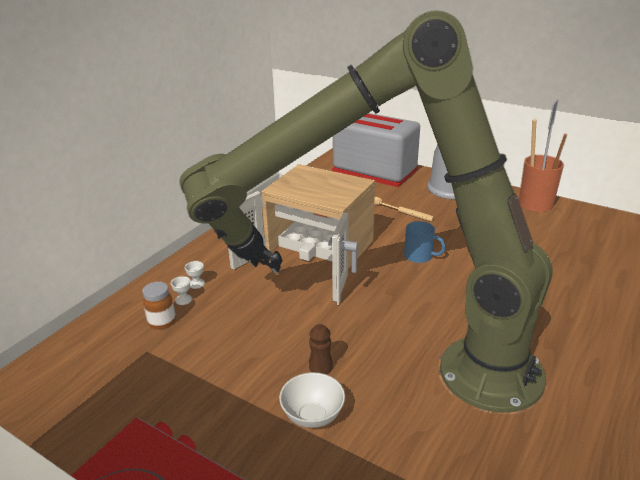

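View pics/t20.png

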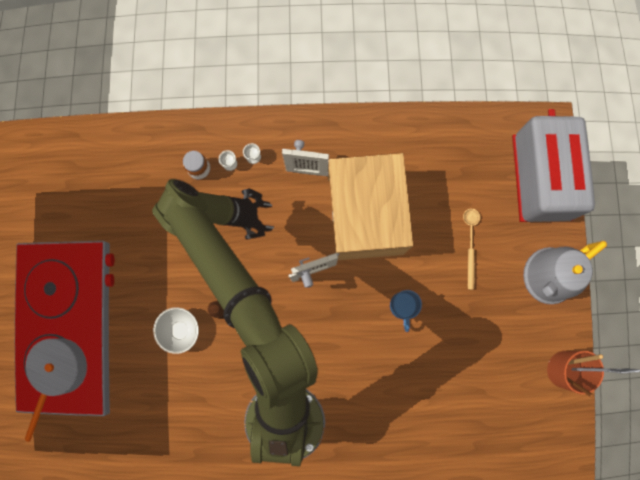

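```bash
python3 -c "
from h import *
w=cv2.imread('pics/w19.png');cv2.imwrite('pics/w19a.png',cv2.resize(w[255:370,70:230],None,fx=5,fy=5,interpolation=cv2.INTER_CUBIC));cv2.imwrite('pics/w19b.png',cv2.resize(w[255:370,390:550],None,fx=5,fy=5,interpolation=cv2.INTER_CUBIC))"
```

```text
(no output)
```

View pics/w19a.png

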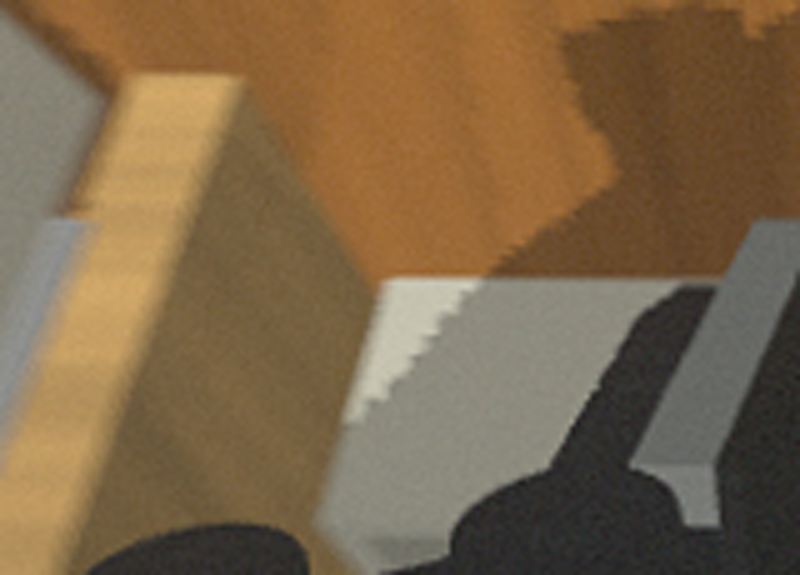

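View pics/w19b.png

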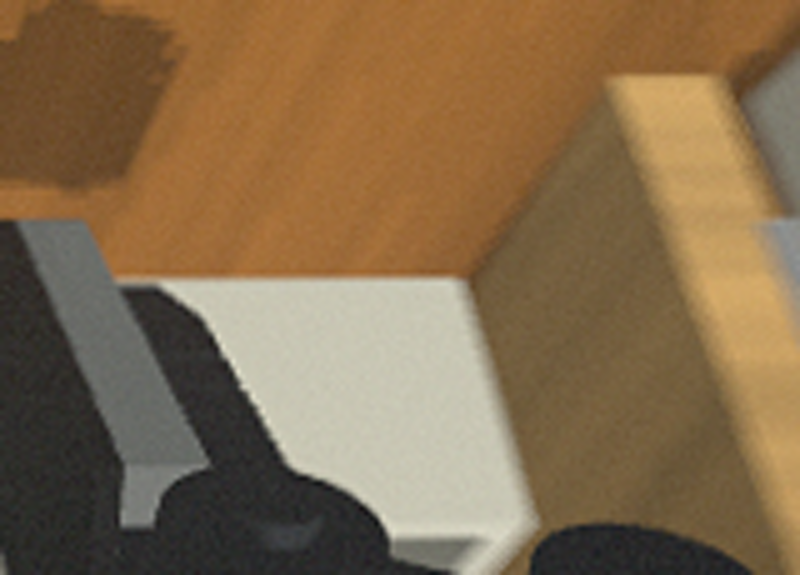

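```bash
python3 -c "
from workcell import r
s=r.sense();print(s['clock'],s['force'],s['joint_velocities'].round(3));print(r.close_job())"
```

```text
22.25 [ 0.35017083 -0.20805337  0.24000946] [ 0.004  0.001  0.001 -0.    -0.001  0.    -0.   ]
the job is handed in; nothing more can be done
None
```

The egg rack is back home in the cupboard's bottom bay, both doors stand open past square, and the job was handed in at 22 s with the gripper clear.

**What I did:** I pushed the catch arm straight down. I then pulled the right door open to about 1.80 rad while the left one was still shut, and opened the left door by its knob to about 1.78 rad. Gripping the rack by its grip, I slid it in cut corners first. The first top-view check showed it about 4 mm off centre and 0.02 rad askew, so I corrected that before the front end went in. I pressed it against the back with about 13 N, let go and backed off.

**Last checks:**
- **Rack position:** in the wrist picture after release, the rack's rear edge is 40.4 px behind the wall fronts, against 40.5 px expected when home (about 1 mm or better). It is centred within about 1 mm and square.
- **Other things:** the last side and top views show both doors wide open and the bystanders where they were. In the top view the arm partly hides the mill, but the side view shows it standing.
- **Force:** the wrist read about 0.5 N at the end.

**Disagreements:** the top camera put the rack 2–4 mm further to one side than the wrist camera and arm pose did. The fit into the bay and the final wrist view settled that. None of my checks failed.

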